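Lean the long plate on the angle plate and book it on the counter

ROBOT

A 7-joint arm with a two-finger parallel gripper is mounted at the origin on the work surface. World frame = base frame: x ahead of the robot, y to its left, z up, the work surface at z = 0. Lengths are in m, angles in rad, forces in N, time in s.
With the tool pointing down it reaches from about 0.425 to 0.825 m from the base axis. Payload 3.6 kg.
Tool frame: the origin (TCP) lies at the very end of the fingers, on their centre line; the grasp point (between the pads) lies 19 mm behind it; z points along the fingers, y is the direction in which the jaws open and shut (so a half turn about z gives the same grasp; the last joint's range is limited). The gripper opens to 93 mm and grips with 3 to 60 N. Pads are 15 mm wide; open, the fingers measure 128 mm over their backs; the gripper's body (75 mm by 188 mm) begins 65 mm behind the grasp point.
Start: joints at [1.242, 0.615, -0.013, 1.423, 0.008, 1.103, -0.04], TCP at [0.193, -0.621, 0.219] pointing down, gripper open.
Joint ranges: [-3.12, 3.12], [-0.3, 2.06], [-1.34, 1.32], [0.26, 2.42], [-1.36, 4.5], [0.01, 1.98], [-2.84, 2.84]. Speed limits (rad/s): [2.79, 2.79, 3.14, 3.14, 3.14, 3.14, 3.14].

INTERFACE

Orientations are given as a rotation vector (axis times angle).
In Python, from workcell import sensors, optics, order, search_frame, pinpoint gives the robot as it stands.
- The arm moves only by the tool jog_arm, never from a script. Its argument "rows" is a list of rows, each an object with "dp": the shift along the tool's x, y, z in cm, a list of three; "roll": the turn about the tool's z in rad. A call has 1 to 20 rows; each row shifts and turns the commanded pose from where the row before left it, along the tool's axes as they then stand; what a row does not reach is not made up. A row lasts 1/12 s, in which the tool goes at most 41.7 mm and 7.16 degrees, less where a joint would pass 70% of its speed; a pose out of reach is approached as far as the arm can. A call with a gripper value outside its range is refused whole. "hand" is the closure, from 0 (fully open) to 1 (shut), set as the call begins (left out, the last holds). The fingers move at their own pace and stop on an object; the grip force is fixed at half the most. Time passes only in rows, so rows that do not move let the fingers close. It gives the time, the measured TCP pose, the force and the opening at its end, in the units of the state.
- sensors.get_state(): the state, without advancing time (a new reading comes with each control period).
- optics.get_image(name): name is "scene" or "side" or "wrist"; returns a dict with "img" (480x640x3 uint8, red, green, blue), "fx", "fy", "cx", "cy" (pixels), "eye" and "orientation" of the camera in the world. Camera axes: x right, y down, z forward; pixel columns grow to the right and rows downward; lengths in m; the calibration is good to about 2 mm. The wrist camera is an equidistant fisheye: a pixel r from the principal point sees the ray r / f radians off the axis. A picture is of the moment at which its call begins. There is no depth.
- order.hand_in(): hands the job in, once; it reports no verdict.
Trained networks look in the newest picture that a camera, given by its name, has taken for a name from the list of things; names that differ only in an ending like _2 or _b are one class to them, and where a whole thing is asked for, a point or a joint stands for the part that bears it (a point fixed in the world has none). Each returns a list of dicts, best first, with "p" (0 to 1); they miss things now and then, are a little off and sometimes report something else, mostly with a low value. They report only what shows in the picture. A call takes as long as a camera call. They do not tell look-alikes from the thing itself.
- search_frame(thing, camera): "extent" ([left, top, right, bottom] in pixels, round what is visible of it).
- pinpoint(thing, camera): "xy" ([column, row] in pixels: a listed point, or the origin of a listed thing).
The state is a dict: "clock": time; "joint_pos": joint angles; "qd": joint speeds; "joint_efforts": joint torques, N m; "eef_pos": TCP position; "ee_rot": TCP orientation; "wrist_force": force on the tool from outside, world axes, zero at the start; "wrist_torque": the same for the moment, N m; "grip_width": finger opening in m.
Only numpy, scipy, OpenCV 4.12 (cv2) and the standard library are available. Lean on these libraries where they do the work, as an engineer would, in place of code of your own. Each camera call takes 0.05 s, during which the arm holds its last target. There are 200 camera calls.

TASK

Take the long aluminium plate out of the slotted wooden block and lean it, standing on end, squarely against the green angle plate with its full width on the face, with its foot on the bench right up against the inside of the wooden stop strip so that it cannot slide, and let go of it. Then push the counter's sprung plunger fully down to book the plate, and let it come back up. Leave the short plate, the hammer and the file where they are.

Things in the scene. Friction and masses are not known exactly. Their poses are not given: they have to be found in the camera images.
- long_plate: Bare aluminium flat, the longer of two: 200 mm long, 56 mm wide, 10 mm thick, about 0.3 kg, with a drilled hole drawn near each end (look only). At the start it stands on end in one of the two slots of the wooden block, its top about 208 mm above the bench. Origin: centre of the foot (lower end face); z along its length towards the top, x along its 56 mm width, y through its thickness.
- short_plate: The same sort of flat but 110 mm long (0.165 kg), standing in the other slot, its top about 118 mm above the bench; must be left there. Origin and axes as for the long plate.
- rack: Fixed dark wooden block 100 x 120 x 40 mm (x, y, z), origin at the centre of its underside. Two slots in its top run along its x, centred at y = -32 and +32 mm, each 61 mm long, 13 mm wide and 32 mm deep, their floor 8 mm above the bench. Which plate is in which slot varies.
- angle_plate: Fixed green cast angle plate, 160 mm wide: an upright web 16 mm thick and 120 mm high, with a low flange and ribs behind it. Origin: at the foot of its upright front face, on the bench, mid-width; x runs along the face, the face lies in the plane y = 0 and looks along -y, so the web and flange lie on the +y side; z up. The long plate is to lean on the upper edge of this face (y = 0, z = 120 mm), its top end leaning to +y, so that 70 mm or so stands above the edge.
- stop_strip: Fixed wooden strip screwed to the bench in front of the angle plate and parallel to it, 160 mm long, 22 mm wide, 18 mm high. Origin: on the bench, mid-length, on its inner side (the one facing the angle plate), which is the plane y = 0 of its frame; +y points to the angle plate, x along the strip. The clear gap between strip and face is 50 to 65 mm and varies, so that the plate with its foot at the strip leans about 18 to 25 degrees from vertical.
- counter: Fixed grey job counter box, 90 x 80 x 45 mm, origin at the centre of its underside, with a steel mushroom plunger on top at its centre.
- plunger_top (a point): Centre of the top of the plunger's head, a steel disc 44 mm across; 75 mm above the bench when it is up. It moves straight down.
- plunger (a joint): Travel of the plunger: 0 = up, 0.012 m = fully down on its stop. A spring returns it: about 3 N to start it, 9 N at full stroke.
- hammer: Hammer, 200 mm long, lying on the bench; leave alone. Origin underneath it, near its middle.
- file: Flat file with wooden handle, 220 mm long, 24 mm high, lying on the bench; leave alone. Origin underneath, x along it towards the tip, which is 115 mm away.
Not all that is in view belongs to the job. Of the things that look like the counter, take the one that is farthest to the robot's right at the start. What is shaped like the long_plate but pink is not meant.

How it is judged:
By the outcome, as a careful person would: the job done as asked, in the order asked, and still so for the second after the job is handed in, with the robot touching nothing.
It also fails if it takes over 58 s, if anything falls off the work surface, if the arm or the gripper's body presses on something with over 40 N, if the wrist force passes 120 N, or if a joint passes its speed limit or range.

## Working session

There is one attempt and no reset: what is moved stays moved. The work goes in short steps, Python scripts to look and compute and a tool call to move; the robot and the scene stay as the last step left them, time stands still between calls to the robot, and variables do not carry over. Pictures are saved under pics/ and viewed, about 8 in all and at most 12, crops included, and the job is handed in when it is done.

Besides the shell and the picture viewer there is one more tool, called after "Call:" as a command line: name --argument value ..., lists and objects as JSON in quotes. jog_arm: Moves the arm, as the interface text tells. Its arguments: {"type":"object","properties":{"rows":{"type":"array","items":{"type":"object","properties":{"dp":{"type":"array","items":{"type":"number"}},"roll":{"type":"number"}}}},"hand":{"type":"number"}},"required":["rows"]}

```bash
mkdir -p pics
cat > h.py <<'E'
import numpy as np, cv2
from scipy.spatial.transform import Rotation as R
from workcell import sensors, optics, order, search_frame, pinpoint
def save(name,fn,crop=None,scale=1):
    d=optics.get_image(name); im=d["img"][:,:,::-1]
    if crop: im=im[crop[1]:crop[3],crop[0]:crop[2]]
    if scale!=1: im=cv2.resize(im,None,fx=scale,fy=scale,interpolation=cv2.INTER_CUBIC)
    cv2.imwrite(fn,im); return d
def rot(d):
    o=np.array(d["orientation"],float)
    return R.from_rotvec(o) if o.shape==(3,) else (R.from_matrix(o) if o.shape==(3,3) else R.from_quat(o))
def ray(d,px,fish=False):
    x=(px[0]-d["cx"])/d["fx"]; y=(px[1]-d["cy"])/d["fy"]
    if fish:
        r=np.hypot(x,y); v=np.array([np.sin(r)*x/max(r,1e-9),np.sin(r)*y/max(r,1e-9),np.cos(r)])
    else: v=np.array([x,y,1.])
    return rot(d).apply(v/np.linalg.norm(v))
def at_z(d,px,z,fish=False):
    v=ray(d,px,fish); e=np.array(d["eye"]); return e+v*(z-e[2])/v[2]
def proj(d,P,fish=False):
    q=rot(d).inv().apply(np.atleast_2d(P)-np.array(d["eye"]))
    if fish:
        r=np.arctan2(np.hypot(q[:,0],q[:,1]),q[:,2]); n=np.hypot(q[:,0],q[:,1])
        u=q[:,:2]/n[:,None]*r[:,None]
    else: u=q[:,:2]/q[:,2:]
    return u*[d["fx"],d["fy"]]+[d["cx"],d["cy"]]
def tri(ds):
    A=np.zeros((3,3));b=np.zeros(3)
    for d,px,f in ds:
        v=ray(d,px,f);M=np.eye(3)-np.outer(v,v);A+=M;b+=M@np.array(d["eye"])
    return np.linalg.solve(A,b)
E
python3 - <<'E'
from h import *
np.set_printoptions(precision=3,suppress=True)
D={c:save(c,f"pics/{c}0.png") for c in ("scene","side","wrist")}
for c in D: print(c,{k:D[c][k] for k in D[c] if k!="img"})
for t in ["long_plate","short_plate","rack","angle_plate","stop_strip","counter","plunger_top","hammer","file"]:
    for c in ("scene","side"):
        try:
            print(t,c,[(np.round(r["xy"]).tolist(),round(r["p"],2)) for r in pinpoint(t,c)][:4],[(np.round(r["extent"]).tolist(),round(r["p"],2)) for r in search_frame(t,c)][:4])
        except Exception as e: print(t,c,e)
print(sensors.get_state())
E
```

```text
scene {'fx': 525.1806224644463, 'fy': 525.1806224644463, 'cx': 314.2425153954322, 'cy': 241.91673137573062, 'eye': array([0.995, 0.743, 0.65 ]), 'orientation': array([-0.59 , -2.482,  1.369])}
side {'fx': 603.8021083697306, 'fy': 603.8021083697306, 'cx': 325.7015172436288, 'cy': 235.23236931176405, 'eye': array([0.481, 0.822, 0.906]), 'orientation': array([-0.16 ,  2.86 , -1.226])}
wrist {'fx': 371.64829954431775, 'fy': 371.64829954431775, 'cx': 315.5168703843864, 'cy': 235.7946074670233, 'eye': array([ 0.259, -0.6  ,  0.383]), 'orientation': array([ 2.358, -1.735, -0.227])}
long_plate scene [([300.0, 207.0], 0.72), ([451.0, 365.0], 0.29)] [([290.0, 132.0, 316.0, 202.0], 0.56)]
long_plate side [([392.0, 160.0], 0.74), ([350.0, 437.0], 0.45)] [([386.0, 86.0, 413.0, 165.0], 0.8), ([364.0, 110.0, 389.0, 159.0], 0.78)]
short_plate scene [([312.0, 218.0], 0.93)] [([306.0, 178.0, 327.0, 210.0], 0.84)]
short_plate side [([370.0, 198.0], 0.58)] [([360.0, 155.0, 390.0, 190.0], 0.79)]
rack scene [([310.0, 218.0], 0.58)] [([283.0, 195.0, 339.0, 233.0], 0.87)]
rack side [([371.0, 193.0], 0.89)] 
[... 1401 characters left out ...]
0, 483.0, 378.0], 0.28)]
hammer side [] [([240.0, 161.0, 313.0, 216.0], 0.93)]
file scene [([401.0, 275.0], 0.87)] [([356.0, 265.0, 455.0, 280.0], 0.78)]
file side [([398.0, 292.0], 0.55)] [([350.0, 266.0, 455.0, 308.0], 0.58)]
{'clock': 1.95, 'joint_pos': array([ 1.242,  0.615, -0.013,  1.423,  0.008,  1.103, -0.04 ]), 'qd': array([ 0.001,  0.001,  0.001,  0.001, -0.   , -0.001,  0.001]), 'joint_efforts': array([  0.   , -45.881,   0.209, -16.603,  -0.061,   0.013,   0.   ]), 'eef_pos': array([ 0.193, -0.621,  0.219]), 'ee_rot': array([-3.106, -0.472,  0.   ]), 'wrist_force': array([ 0.531,  0.82 , -0.291]), 'wrist_torque': array([ 0.014, -0.005, -0.01 ]), 'grip_width': 0.09304320600523816}
```

View pics/scene0.png

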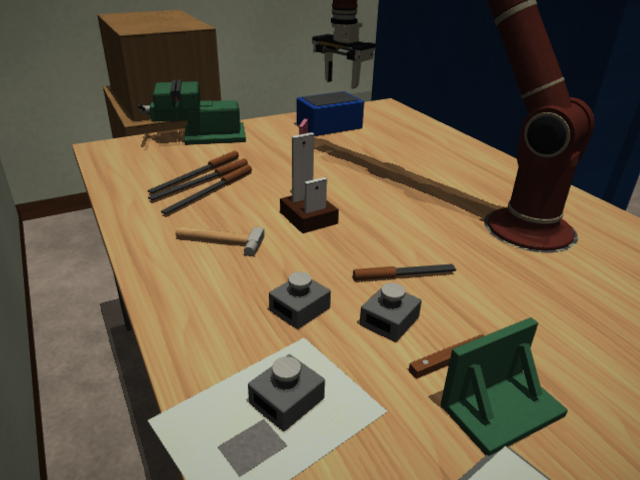

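View pics/side0.png

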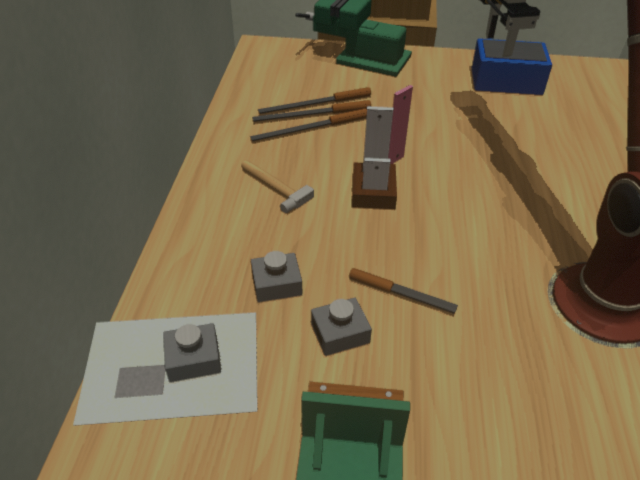

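Run:
```python
from h import *
np.set_printoptions(precision=3,suppress=True)
S=optics.get_image("scene");V=optics.get_image("side")
T=lambda a,b:tri([(S,a,0),(V,b,0)])
for n,a,b in [("plA",(302,277),(278,260)),("plB",(390,290),(342,308)),("plC",(284,366),(188,333)),("rack",(310,218),(371,193)),("angle",(481,384),(351,434)),("strip",(452,363),(353,401)),("long_foot",(300,207),(377,165)),("short",(312,218),(370,198)),("pinktop",(303,120),(408,88)),("file",(401,275),(398,292)),]:
    print(n,T(a,b),at_z(S,a,0),at_z(V,b,0))
# hand-picked: rack top corners z=.04 ; angle top edge ends z=.12 rear side
for n,a,z in [("rackL",(353,168),.04),("rackR",(396,167),.04),("rackNL",(354,191),.04),("rackNR",(396,191),.04),("angTL",(302,395),.12),("angTR",(408,401),.12),("strip L",(309,383),.018),("strip R",(404,390),.018),("pinkTop",(408,88),.2),("pinkbot",(393,162),0.0),("longTL",(367,108),.208),("longTR",(391,108),.208)]:
    print(n,at_z(V,a,z))
cv2.imwrite("pics/c1.png",np.hstack([cv2.resize(V["img"][70:220,330:430,::-1],None,fx=4,fy=4),cv2.resize(V["img"][375:480,280:420,::-1],(400,300)).repeat(1,0) if 0 else cv2.copyMakeBorder(cv2.resize(V["img"][375:480,285:415,::-1],(390,315)),0,285,0,0,cv2.BORDER_CONSTANT)]))
```

```text
plA [0.641 0.035 0.078] [ 0.593 -0.063  0.   ] [ 0.656 -0.037  0.   ]
plB [0.51  0.132 0.071] [0.451 0.056 0.   ] [0.513 0.075 0.   ]
plC [0.765 0.223 0.076] [0.734 0.154 0.   ] [0.791 0.168 0.   ]
rack [ 0.474 -0.261  0.014] [ 0.463 -0.282  0.   ] [ 0.475 -0.28   0.   ]
angle [0.476 0.345 0.019] [0.461 0.334 0.   ] [0.476 0.334 0.   ]
strip [0.477 0.279 0.006] [0.472 0.275 0.   ] [0.477 0.274 0.   ]
long_foot [ 0.462 -0.355  0.009] [ 0.46  -0.345  0.   ] [ 0.465 -0.39  -0.   ]
short [ 0.477 -0.241  0.021] [ 0.458 -0.28   0.   ] [ 0.476 -0.261  0.   ]
pinktop [ 0.411 -0.427  0.2  ] [ 0.15  -0.955  0.   ] [ 0.391 -0.775  0.   ]
file [0.406 0.029 0.008] [0.4   0.022 0.   ] [0.406 0.021 0.   ]
rackL [ 0.522 -0.318  0.04 ]
rackR [ 0.421 -0.334  0.04 ]
rackNL [ 0.513 -0.233  0.04 ]
rackNR [ 0.419 -0.245  0.04 ]
angTL [0.553 0.346 0.12 ]
angTR [0.397 0.338 0.12 ]
strip L [0.554 0.259 0.018]
strip R [0.393 0.254 0.018]
pinkTop [ 0.411 -0.422  0.2  ]
pinkbot [ 0.426 -0.408  0.   ]
longTL [ 0.499 -0.312  0.208]
longTR [ 0.448 -0.319  0.208]
```

View pics/c1.png

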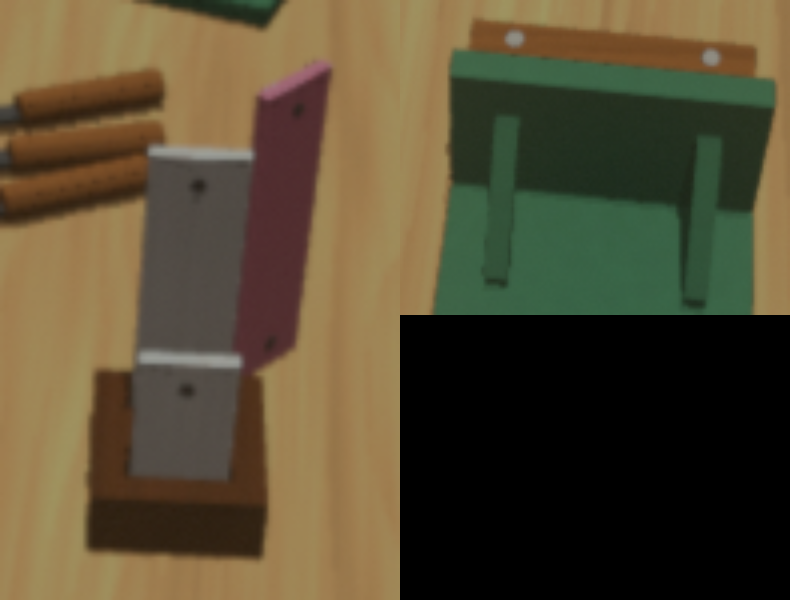

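View pics/wrist0.png

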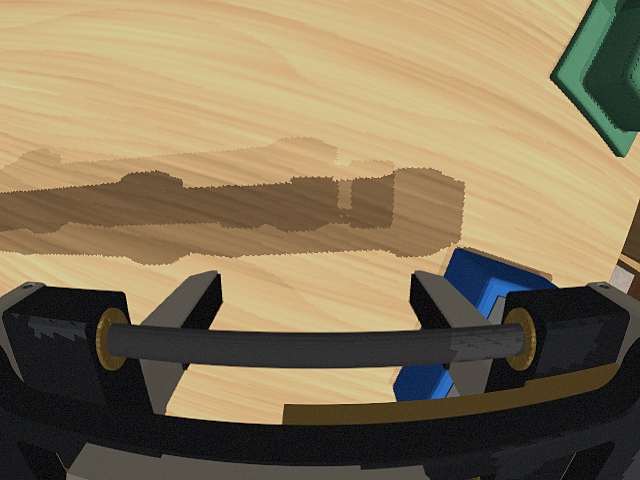

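The side crop shows the long plate in the far slot (top edge near side px 367–392, row 108) and the short plate in the near one. The pink plate stands behind to the right. The wrist view shows only bench. The counter farthest right is at about (0.64, 0.035).

Call:
jog_arm --rows '[{"dp": [0, 0, -0.4], "roll": -0.1175}, {"dp": [0, 0, -0.4], "roll": -0.1175}, {"dp": [0, 0, -0.4], "roll": -0.1175}, {"dp": [0, 0, -0.4], "roll": -0.1175}, {"dp": [0, 0, -0.4], "roll": -0.1175}, {"dp": [0, 0, -0.4], "roll": -0.1175}, {"dp": [0, 0, -0.4], "roll": -0.1175}, {"dp": [0, 0, -0.4], "roll": -0.1175}, {"dp": [0, 0, -0.4], "roll": -0.1175}, {"dp": [0, 0, -0.4], "roll": -0.1175}, {"dp": [0, 0, -0.4], "roll": -0.1175}, {"dp": [0, 0, -0.4], "roll": -0.1175}]' --hand 0

```text
clock: 3.05
eef_pos: [0.193, -0.6206, 0.2668]
ee_rot: [-2.053, -2.378, 0.0]
wrist_force: [0.3, 0.5, 0.6]
grip_width: 0.0926
```

Call:
jog_arm --rows '[{"dp": [2.19, 2.67, 0]}, {"dp": [2.19, 2.67, 0]}, {"dp": [2.19, 2.67, 0]}, {"dp": [2.19, 2.67, 0]}, {"dp": [2.19, 2.67, 0]}, {"dp": [2.19, 2.67, 0]}, {"dp": [2.19, 2.67, 0]}, {"dp": [2.19, 2.67, 0]}, {"dp": [2.19, 2.67, 0]}, {"dp": [2.19, 2.67, 0]}, {"dp": [2.19, 2.67, 0]}, {"dp": [2.19, 2.67, 0]}, {"dp": [0, 0, 0]}, {"dp": [0, 0, 0]}, {"dp": [0, 0, 0]}]'

```text
invalid input at $.rows[0]: expected keys dp, roll
```

Run:
```python
from h import *
np.set_printoptions(precision=3,suppress=True)
s=sensors.get_state();print(s["clock"],s["eef_pos"],s["joint_pos"],R.from_rotvec(s["ee_rot"]).as_matrix())
d=save("wrist","pics/w1.png");print(d["eye"],d["orientation"])
for t in ["long_plate","rack","short_plate"]: print(t,pinpoint(t,"wrist"),search_frame(t,"wrist"))
```

```text
3.05 [ 0.193 -0.621  0.267] [ 1.447  0.603 -0.384  1.342  0.227  1.239  1.197] [[-0.146  0.989 -0.   ]
 [ 0.989  0.146  0.   ]
 [ 0.    -0.    -1.   ]]
[ 0.182 -0.552  0.432] [2.878 0.211 0.026]
long_plate [{'xy': [553.8, 14.4], 'p': 0.85}, {'xy': [517.9, 75.7], 'p': 0.82}] [{'extent': [550.0, 0.0, 639.1, 20.7], 'p': 0.79}, {'extent': [505.1, 28.5, 637.7, 85.8], 'p': 0.55}]
rack [] [{'extent': [520.8, 0.1, 597.4, 43.6], 'p': 0.72}]
short_plate [] []
```

View pics/w1.png

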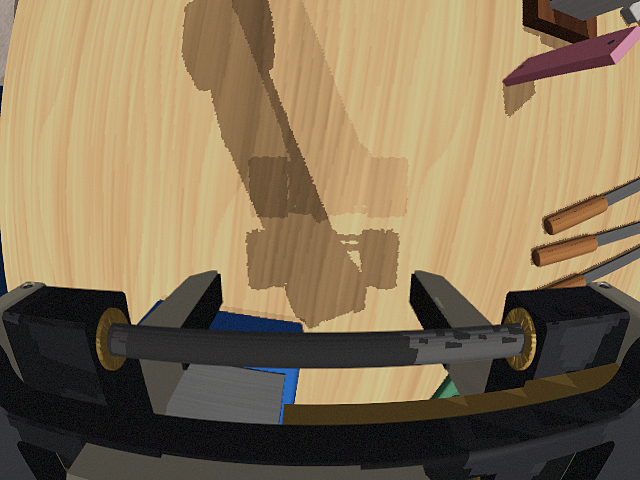

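The move was refused because a row lacked "roll"; the view shows the pink plate and rack at the upper right. I'll resend it with roll included.

Call:
jog_arm --rows '[{"dp": [2.19, 2.67, 0], "roll": 0}, {"dp": [2.19, 2.67, 0], "roll": 0}, {"dp": [2.19, 2.67, 0], "roll": 0}, {"dp": [2.19, 2.67, 0], "roll": 0}, {"dp": [2.19, 2.67, 0], "roll": 0}, {"dp": [2.19, 2.67, 0], "roll": 0}, {"dp": [2.19, 2.67, 0], "roll": 0}, {"dp": [2.19, 2.67, 0], "roll": 0}, {"dp": [2.19, 2.67, 0], "roll": 0}, {"dp": [2.19, 2.67, 0], "roll": 0}, {"dp": [2.19, 2.67, 0], "roll": 0}, {"dp": [2.19, 2.67, 0], "roll": 0}, {"dp": [0, 0, 0], "roll": 0}, {"dp": [0, 0, 0], "roll": 0}, {"dp": [0, 0, 0], "roll": 0}]'

```text
clock: 4.65
eef_pos: [0.4729, -0.316, 0.2664]
ee_rot: [-2.06, -2.371, 0.002]
wrist_force: [-0.8, -0.3, -0.0]
grip_width: 0.0934
```

Run:
```python
from h import *
np.set_printoptions(precision=3,suppress=True)
s=sensors.get_state();print(s["clock"],s["eef_pos"],s["joint_pos"],R.from_rotvec(s["ee_rot"]).as_matrix()[0])
d=save("wrist","pics/w2.png");print(d["eye"],d["orientation"])
for t in ["long_plate","rack","short_plate"]: print(t,pinpoint(t,"wrist"),search_frame(t,"wrist"))
```

```text
4.65 [ 0.473 -0.316  0.266] [ 0.834  0.474 -0.443  1.585  0.219  1.133  0.481] [-0.14   0.99  -0.001]
[ 0.463 -0.247  0.432] [2.878 0.202 0.023]
long_plate [{'xy': [266.5, 274.3], 'p': 0.94}, {'xy': [313.2, 198.6], 'p': 0.65}] [{'extent': [205.0, 259.6, 282.4, 381.5], 'p': 0.94}, {'extent': [268.3, 195.4, 357.1, 262.4], 'p': 0.91}]
rack [{'xy': [318.4, 174.4], 'p': 0.81}] [{'extent': [266.9, 113.6, 370.6, 230.6], 'p': 0.58}]
short_plate [{'xy': [320.1, 145.1], 'p': 0.61}] [{'extent': [289.2, 139.4, 352.5, 151.7], 'p': 0.88}]
```

View pics/w2.png

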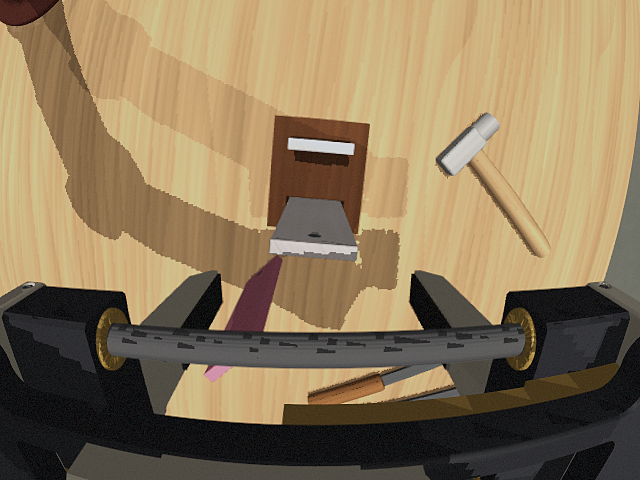

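The wrist view shows the long plate's top end face: near edge (271,240)–(357,249), far edge (271,251)–(356,259). It sits between the fingers and slightly rotated.

Run:
```python
from h import *
np.set_printoptions(precision=4,suppress=True)
d=optics.get_image("wrist")
P=[at_z(d,p,.208,1) for p in [(270.5,240),(357,248.5),(270.5,251),(356.5,259)]]
print(np.array(P)); c=np.mean(P,0)
print(c,[np.degrees(np.arctan2(*(P[i+1]-P[i])[[1,0]])) for i in (0,2)],np.linalg.norm(P[1]-P[0]))
Q=[at_z(d,p,.118,1) for p in [(288,138),(355,144),(288,149),(354,155)]]
print(np.mean(Q,0),np.degrees(np.arctan2(*(Q[1]-Q[0])[[1,0]])))
Q=[at_z(d,p,.04,1) for p in [(275,116),(370,124),(267,224),(358,233)]]
print(np.array(Q),np.mean(Q,0))
m=R.from_rotvec(sensors.get_state()["ee_rot"]).as_matrix(); print(m.T@(c-sensors.get_state()["eef_pos"]))
```

```text
[[ 0.4428 -0.3121  0.208 ]
 [ 0.4975 -0.31    0.208 ]
 [ 0.4436 -0.3193  0.208 ]
 [ 0.4984 -0.317   0.208 ]]
[ 0.4706 -0.3146  0.208 ] [np.float64(2.133419731690568), np.float64(2.400553913920962)] 0.054750294041587426
[ 0.4677 -0.2514  0.118 ] 2.9396410855652717
[[ 0.4167 -0.227   0.04  ]
 [ 0.5162 -0.2213  0.04  ]
 [ 0.4223 -0.3432  0.04  ]
 [ 0.522  -0.3395  0.04  ]] [ 0.4693 -0.2827  0.04  ]
[ 0.0017 -0.0022  0.0586]
```

Call:
jog_arm --rows '[{"dp": [0.15, -0.2, 0], "roll": 0.095}, {"dp": [0, 0, 2.4], "roll": 0}, {"dp": [0, 0, 2.5], "roll": 0}, {"dp": [0, 0, 2.5], "roll": 0}, {"dp": [0, 0, 2.4], "roll": 0}, {"dp": [0, 0, 0], "roll": 0}, {"dp": [0, 0, 0], "roll": 0}]'

```text
clock: 5.63
eef_pos: [0.4707, -0.3141, 0.1681]
ee_rot: [-2.168, -2.27, 0.0]
wrist_force: [0.1, 0.4, -0.3]
grip_width: 0.0933
```

Call:
jog_arm --rows '[{"dp": [0, 0, 0], "roll": 0}, {"dp": [0, 0, 0], "roll": 0}, {"dp": [0, 0, 0], "roll": 0}, {"dp": [0, 0, 0], "roll": 0}, {"dp": [0, 0, 0], "roll": 0}, {"dp": [0, 0, 0], "roll": 0}, {"dp": [0, 0, 0], "roll": 0}, {"dp": [0, 0, 0], "roll": 0}]' --hand 1

```text
clock: 6.3
eef_pos: [0.4714, -0.3143, 0.1691]
ee_rot: [2.169, 2.272, -0.0]
wrist_force: [-0.8, -0.0, 2.4]
grip_width: 0.0559
```

Call:
jog_arm --rows '[{"dp": [0, 0, -0.7], "roll": 0}, {"dp": [0, 0, -1], "roll": 0}, {"dp": [0, 0, -1], "roll": 0}, {"dp": [0, 0, -1.3], "roll": 0}, {"dp": [0, 0, -1.5], "roll": 0}, {"dp": [0, 0, -1.5], "roll": 0}, {"dp": [0, 0, -1.5], "roll": 0}, {"dp": [0, 0, -1.5], "roll": 0}, {"dp": [0, 0, -1.0], "roll": 0}, {"dp": [0, 0, 0], "roll": 0}, {"dp": [0, 0, 0], "roll": 0}]'

```text
clock: 7.22
eef_pos: [0.4714, -0.3141, 0.2791]
ee_rot: [2.169, 2.271, 0.0]
wrist_force: [0.1, -1.1, -1.9]
grip_width: 0.0558
```

Run:
```python
from h import *
np.set_printoptions(precision=4,suppress=True)
s=sensors.get_state();print(s["clock"],s["eef_pos"],s["wrist_force"],s["wrist_torque"],s["grip_width"])
S=save("scene","pics/s3.png");V=save("side","pics/v3.png")
# predicted plate foot/top corners, strip/angle candidates
b=s["eef_pos"];z=b[2]+.019
for n,D in (("scene",S),("side",V)):
    P=[b*[1,1,0]+[sx*.028*np.cos(.045),sx*.028*np.sin(.045),z+h] for h in (-.18,.02) for sx in (-1,1)]
    print(n,proj(D,P).round(0).tolist())
a=S["img"][100:240,240:380,::-1];c=V["img"][40:220,330:470,::-1]
cv2.imwrite("pics/c3.png",np.hstack([cv2.resize(a,(390,390)),cv2.resize(c,(303,390))]))
```

```text
7.2167 [ 0.4714 -0.3141  0.2791] [ 0.0793 -1.0532 -1.8536] [-0.0598 -0.0607 -0.0425] 0.05576021395377643
scene [[312.0, 169.0], [292.0, 173.0], [313.0, 87.0], [291.0, 90.0]]
side [[389.0, 144.0], [364.0, 142.0], [398.0, 62.0], [370.0, 61.0]]
```

View pics/c3.png

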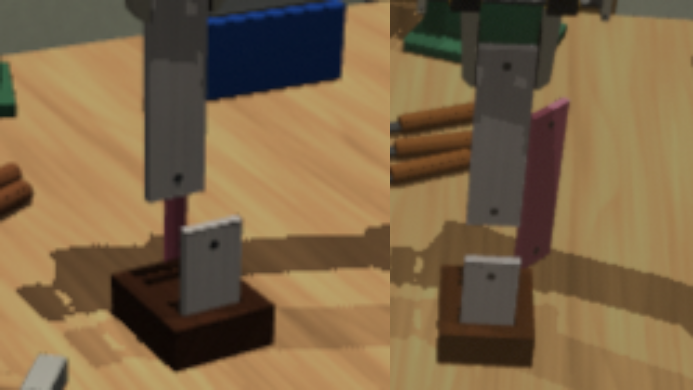

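The long plate hangs vertical and clear of the rack. Its foot in the scene view is at about (292–313, 171), matching the prediction, and the short plate is untouched.

Call:
jog_arm --rows '[{"dp": [1.5, 0.1, 0], "roll": 0}, {"dp": [2.5, 0.15, 0], "roll": 0}, {"dp": [3, 0.17, 0], "roll": 0}, {"dp": [3, 0.17, 0], "roll": 0}, {"dp": [3, 0.17, 0], "roll": 0}, {"dp": [3, 0.17, 0], "roll": 0}, {"dp": [3, 0.17, 0], "roll": 0}, {"dp": [3, 0.17, 0], "roll": 0}, {"dp": [3, 0.17, 0], "roll": 0}, {"dp": [3, 0.17, 0], "roll": 0}, {"dp": [3, 0.17, 0], "roll": 0}, {"dp": [3, 0.17, 0], "roll": 0}, {"dp": [3, 0.17, 0], "roll": 0}, {"dp": [3, 0.17, 0], "roll": 0}, {"dp": [3, 0.17, 0], "roll": 0}, {"dp": [3, 0.17, 0], "roll": 0}, {"dp": [3, 0.17, 0], "roll": 0}, {"dp": [2, 0.1, 0], "roll": 0}, {"dp": [0, 0, 0], "roll": 0}, {"dp": [0, 0, 0], "roll": 0}]'

```text
clock: 8.98
eef_pos: [0.475, 0.1987, 0.2781]
ee_rot: [-2.163, -2.276, 0.002]
wrist_force: [0.1, -1.2, -1.6]
grip_width: 0.0555
```

Run:
```python
from h import *
np.set_printoptions(precision=4,suppress=True)
s=sensors.get_state();print(s["clock"],s["eef_pos"],s["grip_width"])
d=save("wrist","pics/w4.png");print(d["eye"],d["orientation"])
for t in ["stop_strip","angle_plate","counter","plunger_top"]: print(t,pinpoint(t,"wrist"),search_frame(t,"wrist"))
```

```text
8.9833 [0.475  0.1987 0.2781] 0.05552178304856802
[0.4711 0.2681 0.4434] [2.8848 0.0731 0.0057]
stop_strip [{'xy': [316.9, 131.6], 'p': 0.85}] [{'extent': [247.0, 132.9, 387.9, 154.5], 'p': 0.75}]
angle_plate [{'xy': [323.8, 81.3], 'p': 0.91}] [{'extent': [237.3, 0.6, 412.3, 87.0], 'p': 0.6}]
counter [{'xy': [341.1, 248.9], 'p': 0.62}, {'xy': [529.3, 199.4], 'p': 0.6}] [{'extent': [292.9, 207.5, 390.3, 282.9], 'p': 0.89}, {'extent': [176.4, 288.8, 206.4, 310.2], 'p': 0.62}, {'extent': [499.0, 160.6, 574.6, 237.2], 'p': 0.58}, {'extent': [428.6, 299.3, 442.0, 316.4], 'p': 0.48}]
plunger_top [{'xy': [560.5, 202.7], 'p': 0.95}, {'xy': [345.3, 271.8], 'p': 0.9}] [{'extent': [544.4, 181.8, 574.8, 223.0], 'p': 0.69}, {'extent': [334.5, 248.4, 368.7, 279.3], 'p': 0.62}]
```

View pics/w4.png

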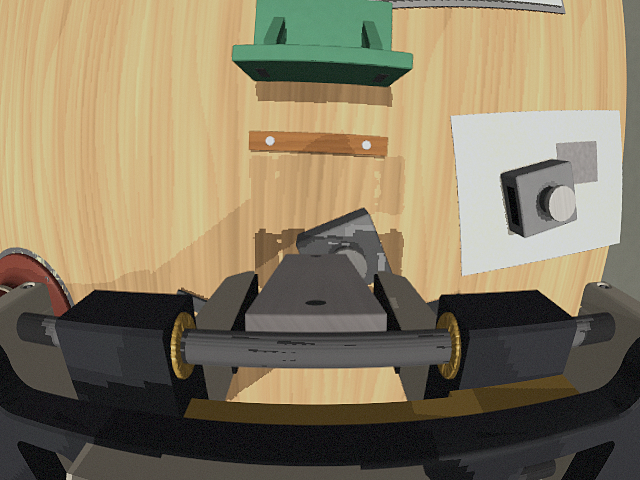

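The wrist view shows the strip, its inner top edge running about (249,131) to (388,138). The angle plate's top front edge is near rows 66–70, and the plate hangs in the jaws. I'll refine both edges by colour transitions.

Run:
```python
from h import *
np.set_printoptions(precision=4,suppress=True)
d=optics.get_image("wrist");im=d["img"].astype(int)
for c in (255,320,380):
    print(c,[(r,im[r,c].tolist()) for r in range(42,92,2)])
st=[];an=[];fo=[];tl=[]
for c in range(254,384,6):
    col=im[:,c]; 
    # strip inner edge: strongest drop in blue between bench & strip (rows 120..145)
    g=np.diff(cv2.GaussianBlur(col.astype(np.float32),(1,5),1).sum(1)); r=120+np.argmin(g[120:146]); st.append((c,r+.5))
    r=56+np.argmin(g[56:76]); an.append((c,r+.5))
def fit(pts,z,n):
    P=np.array([at_z(d,p,z,1) for p in pts]); k=np.polyfit(P[:,0],P[:,1],1)
    res=P[:,1]-np.polyval(k,P[:,0]); ok=abs(res-np.median(res))<.003; k=np.polyfit(P[ok,0],P[ok,1],1)
    print(n,ok.sum(),"deg",np.degrees(np.arctan(k[0])),"y at .475",np.polyval(k,.475),"res",abs(P[ok,1]-np.polyval(k,P[ok,0])).max(),pts[0],pts[-1])
fit(st,.018,"strip");fit(an,.12,"angle")
for p,z in [((249,131),.018),((388,138),.018),((232,46),.12),((413,54),.12)]: print(at_z(d,p,z,1))
```

```text
255 [(42, [85, 139, 108]), (44, [95, 153, 120]), (46, [93, 154, 118]), (48, [94, 154, 120]), (50, [95, 154, 119]), (52, [98, 154, 120]), (54, [97, 158, 123]), (56, [92, 151, 117]), (58, [46, 83, 61]), (60, [27, 44, 36]), (62, [16, 41, 30]), (64, [28, 47, 39]), (66, [55, 53, 52]), (68, [30, 29, 35]), (70, [19, 28, 23]), (72, [29, 44, 36]), (74, [22, 42, 30]), (76, [22, 46, 34]), (78, [19, 43, 38]), (80, [161, 125, 86]), (82, [146, 111, 75]), (84, [151, 120, 81]), (86, [151, 119, 82]), (88, [148, 113, 78]), (90, [151, 120, 84])]
320 [(42, [76, 125, 95]), (44, [91, 153, 118]), (46, [98, 157, 123]), (48, [98, 158, 122]), (50, [96, 154, 119]), (52, [97, 155, 120]), (54, [99, 157, 124]), (56, [98, 158, 122]), (58, [72, 122, 92]), (60, [19, 37, 29]), (62, [25, 45, 34]), (64, [27, 44, 36]), (66, [26, 47, 36]), (68, [29, 46, 37]), (70, [24, 45, 34]), (72, [28, 45, 34]), (74, [25, 46, 37]), (76, [25, 44, 34]), (78, [23, 44, 37]), (80, [78, 72, 51]), (82, [140, 109, 70]), (84, [137, 107, 71]), (86, [138, 110, 77]), (88, [140, 111, 74]), (90, [139, 111, 74])]
380 [(42, [93, 154, 118]), (44, [95,
[... 159 characters left out ...]
 119]), (60, [96, 158, 122]), (62, [39, 68, 49]), (64, [15, 36, 26]), (66, [30, 48, 40]), (68, [25, 43, 37]), (70, [30, 52, 39]), (72, [33, 31, 31]), (74, [29, 27, 31]), (76, [31, 33, 29]), (78, [25, 43, 29]), (80, [28, 46, 35]), (82, [20, 39, 31]), (84, [124, 98, 65]), (86, [147, 117, 79]), (88, [144, 112, 74]), (90, [148, 116, 82])]
strip 19 deg 0.31923061581687134 y at .475 0.2776807462165033 res 0.0007358707336885262 (254, np.float64(128.5)) (380, np.float64(133.5))
angle 22 deg 0.5328090523451788 y at .475 0.3386056120806435 res 0.000727889180428487 (254, np.float64(57.5)) (380, np.float64(61.5))
[0.3963 0.2744 0.018 ]
[0.5557 0.2736 0.018 ]
[0.3958 0.3493 0.12  ]
[0.5551 0.3499 0.12  ]
```

Run:
```python
from h import *
np.set_printoptions(precision=4,suppress=True)
d=optics.get_image("wrist");im=d["img"].astype(int)
for c in (290,340,375):
    print(c,[(r,im[r,c].sum()) for r in range(120,162)])
for r in (126,128,130,132,134): print(r,at_z(d,(320,r),.018,1)[1])
```

```text
290 [(120, np.int64(520)), (121, np.int64(518)), (122, np.int64(528)), (123, np.int64(510)), (124, np.int64(511)), (125, np.int64(513)), (126, np.int64(515)), (127, np.int64(509)), (128, np.int64(523)), (129, np.int64(485)), (130, np.int64(346)), (131, np.int64(348)), (132, np.int64(365)), (133, np.int64(371)), (134, np.int64(371)), (135, np.int64(379)), (136, np.int64(369)), (137, np.int64(368)), (138, np.int64(355)), (139, np.int64(340)), (140, np.int64(339)), (141, np.int64(340)), (142, np.int64(348)), (143, np.int64(344)), (144, np.int64(349)), (145, np.int64(369)), (146, np.int64(371)), (147, np.int64(390)), (148, np.int64(301)), (149, np.int64(271)), (150, np.int64(313)), (151, np.int64(421)), (152, np.int64(532)), (153, np.int64(514)), (154, np.int64(500)), (155, np.int64(448)), (156, np.int64(454)), (157, np.int64(457)), (158, np.int64(457)), (159, np.int64(452)), (160, np.int64(460)), (161, np.int64(457))]
340 [(120, np.int64(553)), (121, np.int64(550)), (122, np.int64(551)), (123, np.int64(548)), (124, np.int64(545)), (125, np.int64(551)), (126, np.int64(549)), (127, np.int
[... 1102 characters left out ...]
int64(357)), (136, np.int64(345)), (137, np.int64(354)), (138, np.int64(353)), (139, np.int64(369)), (140, np.int64(370)), (141, np.int64(358)), (142, np.int64(369)), (143, np.int64(367)), (144, np.int64(351)), (145, np.int64(347)), (146, np.int64(358)), (147, np.int64(350)), (148, np.int64(363)), (149, np.int64(364)), (150, np.int64(378)), (151, np.int64(399)), (152, np.int64(290)), (153, np.int64(344)), (154, np.int64(343)), (155, np.int64(510)), (156, np.int64(562)), (157, np.int64(540)), (158, np.int64(546)), (159, np.int64(544)), (160, np.int64(537)), (161, np.int64(508))]
126 0.2826110688342544
128 0.2803172696568253
130 0.2780243127509312
132 0.2757320649078491
134 0.27344039308293067
```

Call:
jog_arm --rows '[{"dp": [1.5, 0, 0], "roll": 0.043}, {"dp": [2.5, 0, 0], "roll": 0}, {"dp": [2.5, 0, 0], "roll": 0}, {"dp": [1.7, 0, 0], "roll": 0}, {"dp": [0.73, 0, 0], "roll": 0}, {"dp": [0, 0, 1.5], "roll": 0}, {"dp": [0, 0, 2], "roll": 0}, {"dp": [0, 0, 2], "roll": 0}, {"dp": [0, 0, 2], "roll": 0}, {"dp": [0, 0, 1], "roll": 0}, {"dp": [0, 0, 0], "roll": 0}, {"dp": [0, 0, 0], "roll": 0}, {"dp": [0, 0, 0], "roll": 0}]'

```text
clock: 10.62
eef_pos: [0.4767, 0.2864, 0.195]
ee_rot: [2.218, 2.224, 0.004]
wrist_force: [-0.1, -1.0, -2.0]
grip_width: 0.0561
```

Call:
jog_arm --rows '[{"dp": [0.2, 0, 0], "roll": 0}, {"dp": [0, 0, 0.8], "roll": 0}, {"dp": [0, 0, 0.8], "roll": 0}, {"dp": [0, 0, 0.8], "roll": 0}, {"dp": [0, 0, 0.4], "roll": 0}, {"dp": [0, 0, 0.3], "roll": 0}, {"dp": [0, 0, 0], "roll": 0}, {"dp": [0, 0, 0], "roll": 0}]'

```text
clock: 11.28
eef_pos: [0.4778, 0.2995, 0.1714]
ee_rot: [-2.21, -2.225, -0.036]
wrist_force: [-4.6, 6.6, 31.3]
grip_width: 0.0564
```

Call:
jog_arm --rows '[{"dp": [0, 0, 0.1], "roll": 0}, {"dp": [0, 0, 0.1], "roll": 0}, {"dp": [0, 0, 0], "roll": 0}, {"dp": [0, 0, 0], "roll": 0}]'

```text
clock: 11.62
eef_pos: [0.4781, 0.3011, 0.1707]
ee_rot: [-2.209, -2.224, -0.041]
wrist_force: [-4.4, 7.9, 34.9]
grip_width: 0.0561
```

Unexpected contact: 35 N upward with the foot at about z = 0.01. I'll back off and look.

Call:
jog_arm --rows '[{"dp": [0, 0, -0.5], "roll": 0}, {"dp": [0, 0, -0.8], "roll": 0}, {"dp": [0, 0, -0.8], "roll": 0}, {"dp": [0, 0, -0.8], "roll": 0}, {"dp": [0, 0, 0], "roll": 0}, {"dp": [0, 0, 0], "roll": 0}, {"dp": [0, 0, 0], "roll": 0}]'

```text
clock: 12.2
eef_pos: [0.4756, 0.2871, 0.1888]
ee_rot: [-2.219, -2.224, 0.003]
wrist_force: [0.2, -0.1, -2.3]
grip_width: 0.0557
```

Run:
```python
from h import *
np.set_printoptions(precision=4,suppress=True)
s=sensors.get_state();print({k:s[k] for k in s if k!="qd"});b=s["eef_pos"]
W=optics.get_image("wrist");S=optics.get_image("scene");V=optics.get_image("side")
for D in(S,V):
    P=[b+[sx*.028,0,.019+h] for h in (-.18,.02) for sx in (-1,1)]
    print(proj(D,P).round(0).tolist())
f=lambda i,h:cv2.resize(i,None,fx=h/i.shape[0],fy=h/i.shape[0])
a=np.hstack([f(S["img"][230:460,380:570],340),f(V["img"][270:480,250:450],340)])
w=f(W["img"][0:400],250)
o=np.zeros((590,max(a.shape[1],w.shape[1]),3),np.uint8);o[:340,:a.shape[1]]=a;o[340:,:w.shape[1]]=w
cv2.imwrite("pics/c5.png",o[:,:,::-1])
```

```text
{'clock': 12.2, 'joint_pos': array([-0.2448,  0.5472, -0.5245,  1.7293,  0.3249,  0.9546, -0.8941]), 'joint_efforts': array([ -0.0239, -40.4261,  -4.7932, -15.2607,  -0.0148,  -0.0181,
         0.0001]), 'eef_pos': array([0.4756, 0.2871, 0.1888]), 'ee_rot': array([-2.2186, -2.224 ,  0.003 ]), 'wrist_force': array([ 0.1853, -0.0646, -2.2771]), 'wrist_torque': array([-0.0008, -0.0745,  0.0339]), 'grip_width': 0.055703574502005464}
[[471.0, 351.0], [445.0, 361.0], [494.0, 252.0], [465.0, 261.0]]
[[371.0, 401.0], [337.0, 397.0], [381.0, 325.0], [341.0, 321.0]]
```

View pics/c5.png

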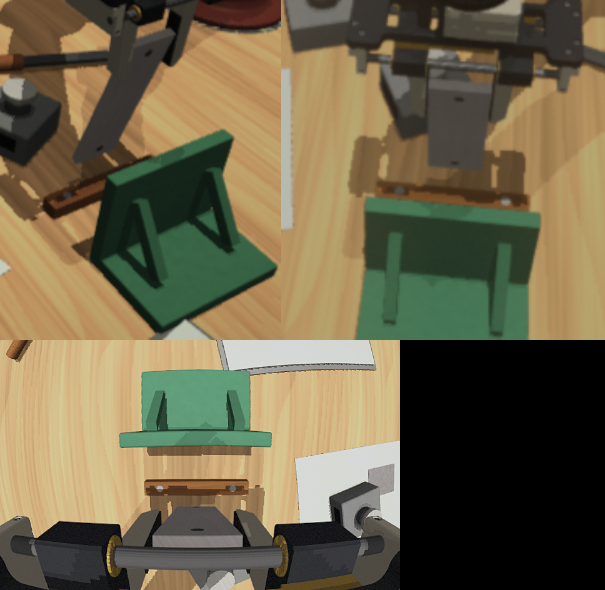

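The long plate has swung in the jaws: its foot went down outside the strip (about side px 341–376, row 373), with the top leaning towards +y. The foot must have caught the strip top. I'll lift it and measure the lean and the strip again.

Call:
jog_arm --rows '[{"dp": [0, 0, -1.5], "roll": 0}, {"dp": [0, 0, -1.5], "roll": 0}, {"dp": [0, 0, -1.5], "roll": 0}, {"dp": [0, 0, -1.0], "roll": 0}, {"dp": [0, 0, 0], "roll": 0}, {"dp": [0, 0, 0], "roll": 0}, {"dp": [0, 0, 0], "roll": 0}]'

```text
clock: 12.93
eef_pos: [0.4754, 0.2873, 0.2437]
ee_rot: [-2.218, -2.225, 0.003]
wrist_force: [0.4, 0.6, -2.6]
grip_width: 0.0556
```

Run:
```python
from h import *
np.set_printoptions(precision=4,suppress=True)
s=sensors.get_state();b=s["eef_pos"];print(b,s["ee_rot"],s["wrist_force"])
W=optics.get_image("wrist");S=optics.get_image("scene");V=optics.get_image("side")
for c in("scene","side"): print(c,[(r["xy"],r["p"]) for r in pinpoint("long_plate",c)],[(r["extent"],r["p"]) for r in search_frame("long_plate",c)])
p=[pinpoint("long_plate",c) for c in ("scene","side")]
for x in p[0][:2]:
  for y in p[1][:2]: print(tri([(S,x["xy"],0),(V,y["xy"],0)]))
im=W["img"].astype(int)
for c in (240,380): print(c,[(r,int(im[r,c].sum())) for r in range(130,240,2)])
print([(r,round(at_z(W,(320,r),.018,1)[1],4)) for r in range(140,260,10)])
f=lambda i,h:cv2.resize(i,None,fx=h/i.shape[0],fy=h/i.shape[0])
cv2.imwrite("pics/c6.png",np.hstack([f(S["img"][180:400,370:550],600),np.ascontiguousarray(np.pad(f(V["img"][270:430,290:410],400),((0,200),(0,0),(0,0))))])[:,:790,::-1])
```

```text
[0.4754 0.2873 0.2437] [-2.218  -2.2246  0.0032] [ 0.4193  0.5838 -2.6437]
scene [([446.0, 308.8], 0.63), ([302.3, 190.8], 0.62)] [([299.5, 115.4, 308.4, 191.8], 0.95), ([434.3, 216.2, 509.0, 316.6], 0.75), ([281.5, 194.2, 336.9, 231.5], 0.38)]
side [([358.9, 356.1], 0.89)] [([342.0, 298.4, 378.1, 353.0], 0.69)]
[0.4743 0.2432 0.0924]
[0.5845 0.2277 0.2523]
240 [(130, 289), (132, 296), (134, 342), (136, 345), (138, 341), (140, 341), (142, 369), (144, 327), (146, 268), (148, 383), (150, 375), (152, 374), (154, 372), (156, 376), (158, 369), (160, 356), (162, 363), (164, 301), (166, 512), (168, 543), (170, 543), (172, 546), (174, 541), (176, 547), (178, 539), (180, 548), (182, 547), (184, 549), (186, 542), (188, 543), (190, 545), (192, 542), (194, 550), (196, 549), (198, 547), (200, 547), (202, 548), (204, 547), (206, 546), (208, 546), (210, 545), (212, 546), (214, 552), (216, 551), (218, 557), (220, 555), (222, 555), (224, 563), (226, 553), (228, 561), (230, 555), (232, 549), (234, 509), (236, 502), (238, 500)]
380 [(130, 382), (132, 366), (134, 387), (136, 374), (138, 376), (140, 369)
[... 211 characters left out ...]
 271), (178, 240), (180, 509), (182, 537), (184, 550), (186, 549), (188, 548), (190, 547), (192, 543), (194, 547), (196, 550), (198, 544), (200, 544), (202, 498), (204, 505), (206, 502), (208, 502), (210, 570), (212, 75), (214, 113), (216, 329), (218, 305), (220, 325), (222, 376), (224, 368), (226, 351), (228, 363), (230, 198), (232, 232), (234, 315), (236, 360), (238, 358)]
[(140, np.float64(0.3572)), (150, np.float64(0.3467)), (160, np.float64(0.3362)), (170, np.float64(0.3256)), (180, np.float64(0.315)), (190, np.float64(0.3043)), (200, np.float64(0.2936)), (210, np.float64(0.2827)), (220, np.float64(0.2718)), (230, np.float64(0.2607)), (240, np.float64(0.2494)), (250, np.float64(0.238))]
```

View pics/c6.png

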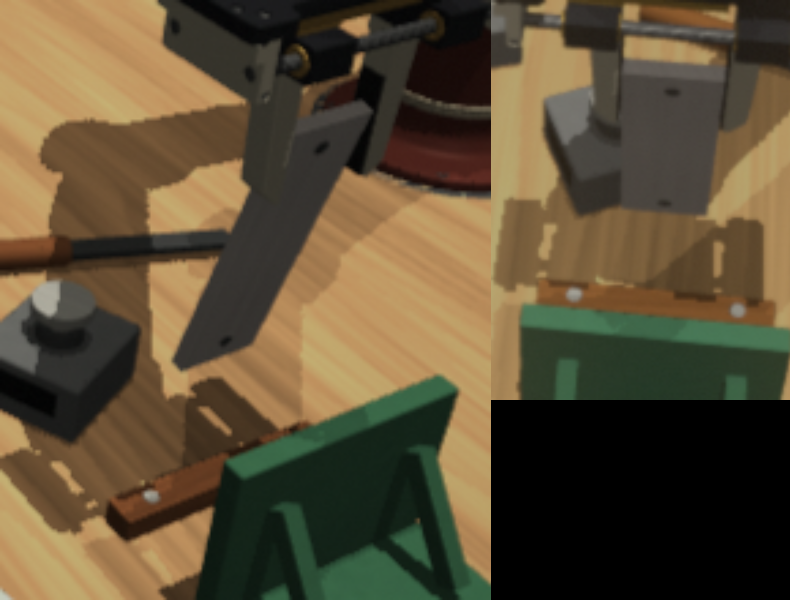

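Plate leans about 14.5° already, in the wanted direction, with the foot at (0.474, 0.243, 0.092). The strip's inner face is at y≈0.2776, now from two views. I'll shift so the foot is inside, then re-measure before lowering.

Call:
jog_arm --rows '[{"dp": [0.8, 0, 0], "roll": 0}, {"dp": [0.8, 0, 0], "roll": 0}, {"dp": [0.8, 0, 0], "roll": 0}, {"dp": [0.8, 0, 0], "roll": 0}, {"dp": [0.8, 0, 0], "roll": 0}, {"dp": [0.6, 0, 0], "roll": 0}, {"dp": [0.2, 0, 0], "roll": 0}, {"dp": [0, 0, 0], "roll": 0}, {"dp": [0, 0, 0], "roll": 0}, {"dp": [0, 0, 0], "roll": 0}]'

```text
clock: 14.22
eef_pos: [0.476, 0.3353, 0.2446]
ee_rot: [2.219, 2.224, -0.001]
wrist_force: [0.2, -0.5, -2.5]
grip_width: 0.0558
```

```bash
cat > m.py <<'E'
from h import *
np.set_printoptions(precision=4,suppress=True)
s=sensors.get_state();b=s["eef_pos"];print(s["clock"],b,s["ee_rot"],s["wrist_force"])
S=optics.get_image("scene");V=optics.get_image("side")
p=[[x for x in pinpoint("long_plate",c) if x["xy"][1]>250] for c in ("scene","side")]
print(p)
for x in p[0][:2]:
  for y in p[1][:2]:
    t=tri([(S,x["xy"],0),(V,y["xy"],0)]);e=b+[0,0,.019]-t; print(t,"lean",np.degrees(np.arctan2(e[1],e[2])),np.linalg.norm(e[1:]))
E
python3 m.py
```

```text
14.2167 [0.476  0.3353 0.2446] [ 2.2186  2.2235 -0.0007] [ 0.1895 -0.4891 -2.5069]
[[{'xy': [465.7, 325.0], 'p': 0.82}], [{'xy': [356.3, 378.5], 'p': 0.95}, {'xy': [352.3, 402.5], 'p': 0.31}]]
[0.4753 0.2905 0.0964] lean 14.981251811824732 0.1731330581385486
[0.482  0.3143 0.0984] lean 7.246846519624887 0.166527085298049
```

Call:
jog_arm --rows '[{"dp": [0, 0, 1], "roll": 0}, {"dp": [0, 0, 1], "roll": 0}, {"dp": [0, 0, 1], "roll": 0}, {"dp": [0, 0, 1], "roll": 0}, {"dp": [0, 0, 1], "roll": 0}, {"dp": [0, 0, 1], "roll": 0}, {"dp": [0, 0, 1], "roll": 0}, {"dp": [0, 0, 0], "roll": 0}, {"dp": [0, 0, 0], "roll": 0}, {"dp": [0, 0, 0], "roll": 0}]'

```text
clock: 15.25
eef_pos: [0.476, 0.3364, 0.175]
ee_rot: [-2.218, -2.225, -0.002]
wrist_force: [-0.4, 0.3, -2.0]
grip_width: 0.0559
```

Call:
jog_arm --rows '[{"dp": [0, 0, 0.4], "roll": 0}, {"dp": [0, 0, 0.4], "roll": 0}, {"dp": [0, 0, 0], "roll": 0}, {"dp": [0, 0, 0], "roll": 0}]'

```text
clock: 15.58
eef_pos: [0.4756, 0.3358, 0.1665]
ee_rot: [2.218, 2.225, -0.001]
wrist_force: [0.0, -0.4, -2.1]
grip_width: 0.0559
```

Call:
jog_arm --rows '[{"dp": [0, 0, 0.3], "roll": 0}, {"dp": [0, 0, 0.2], "roll": 0}, {"dp": [0, 0, 0], "roll": 0}, {"dp": [0, 0, 0], "roll": 0}]'

```text
clock: 15.92
eef_pos: [0.4757, 0.3358, 0.1615]
ee_rot: [-2.218, -2.225, 0.001]
wrist_force: [0.6, 0.6, -2.1]
grip_width: 0.0558
```

Call:
jog_arm --rows '[{"dp": [0, 0, 0.2], "roll": 0}, {"dp": [0, 0, 0.2], "roll": 0}, {"dp": [0, 0, 0], "roll": 0}, {"dp": [0, 0, 0], "roll": 0}]'

```text
clock: 16.25
eef_pos: [0.4756, 0.3359, 0.1575]
ee_rot: [-2.218, -2.225, 0.001]
wrist_force: [-0.2, 0.3, -2.7]
grip_width: 0.0557
```

Call:
jog_arm --rows '[{"dp": [0, 0, 0.2], "roll": 0}, {"dp": [0, 0, 0], "roll": 0}, {"dp": [0, 0, 0], "roll": 0}]'

```text
clock: 16.5
eef_pos: [0.4757, 0.3358, 0.1556]
ee_rot: [-2.218, -2.225, 0.0]
wrist_force: [-0.1, -0.8, -2.3]
grip_width: 0.0559
```

Call:
jog_arm --rows '[{"dp": [0, 0, 0.2], "roll": 0}, {"dp": [0, 0, 0], "roll": 0}, {"dp": [0, 0, 0], "roll": 0}]'

```text
clock: 16.75
eef_pos: [0.4759, 0.3363, 0.1541]
ee_rot: [-2.218, -2.225, -0.002]
wrist_force: [-0.6, -0.5, 0.1]
grip_width: 0.0558
```

Foot is on the bench inside the strip (effective length ≈178 mm). Next I'll slide the foot towards the strip.

Call:
jog_arm --rows '[{"dp": [-0.1, 0, -0.1], "roll": 0}, {"dp": [-0.2, 0, 0], "roll": 0}, {"dp": [-0.2, 0, 0], "roll": 0}, {"dp": [0, 0, 0], "roll": 0}, {"dp": [0, 0, 0], "roll": 0}]'

```text
clock: 17.17
eef_pos: [0.4757, 0.3304, 0.1545]
ee_rot: [2.219, 2.224, -0.001]
wrist_force: [0.5, 0.3, -2.3]
grip_width: 0.0559
```

Call:
jog_arm --rows '[{"dp": [-0.2, 0, 0], "roll": 0}, {"dp": [0, 0, 0], "roll": 0}, {"dp": [0, 0, 0], "roll": 0}]'

```text
clock: 17.42
eef_pos: [0.4757, 0.3291, 0.1547]
ee_rot: [-2.218, -2.224, -0.001]
wrist_force: [-1.0, 0.2, -3.0]
grip_width: 0.0562
```

Call:
jog_arm --rows '[{"dp": [-0.2, 0, 0], "roll": 0}, {"dp": [0, 0, 0], "roll": 0}, {"dp": [0, 0, 0], "roll": 0}]'

```text
clock: 17.67
eef_pos: [0.4755, 0.3274, 0.1548]
ee_rot: [-2.217, -2.224, -0.001]
wrist_force: [-0.8, 1.6, -1.5]
grip_width: 0.0561
```

Call:
jog_arm --rows '[{"dp": [-0.2, 0, 0], "roll": 0}, {"dp": [0, 0, 0], "roll": 0}, {"dp": [0, 0, 0], "roll": 0}]'

```text
clock: 17.92
eef_pos: [0.4754, 0.3256, 0.155]
ee_rot: [-2.217, -2.224, -0.001]
wrist_force: [-1.2, 1.9, -1.8]
grip_width: 0.056
```

Call:
jog_arm --rows '[{"dp": [-0.2, 0, 0], "roll": 0}, {"dp": [0, 0, 0], "roll": 0}, {"dp": [0, 0, 0], "roll": 0}]'

```text
clock: 18.17
eef_pos: [0.4753, 0.3238, 0.1553]
ee_rot: [-2.217, -2.224, -0.002]
wrist_force: [-2.1, 2.2, 2.1]
grip_width: 0.0559
```

Foot contacts the strip, as predicted at θ≈14.7°. Now I'll swing the top over onto the angle plate edge; pivoting on the edge drives the foot into the strip.

Call:
jog_arm --rows '[{"dp": [0.3, 0, 0.05], "roll": 0}, {"dp": [0.3, 0, 0.05], "roll": 0}, {"dp": [0.3, 0, 0.06], "roll": 0}, {"dp": [0.3, 0, 0.07], "roll": 0}, {"dp": [0.3, 0, 0.07], "roll": 0}, {"dp": [0.3, 0, 0.08], "roll": 0}, {"dp": [0, 0, 0], "roll": 0}, {"dp": [0, 0, 0], "roll": 0}]'

```text
clock: 18.83
eef_pos: [0.4754, 0.3396, 0.1512]
ee_rot: [2.217, 2.223, -0.005]
wrist_force: [-3.1, 0.9, 4.2]
grip_width: 0.0562
```

Call:
jog_arm --rows '[{"dp": [0.3, 0, 0.08], "roll": 0}, {"dp": [0.3, 0, 0.1], "roll": 0}, {"dp": [0.3, 0, 0.1], "roll": 0}, {"dp": [0.2, 0, 0.1], "roll": 0}, {"dp": [0, 0, 0], "roll": 0}, {"dp": [0, 0, 0], "roll": 0}]'

```text
clock: 19.33
eef_pos: [0.4755, 0.351, 0.1474]
ee_rot: [2.217, 2.224, -0.003]
wrist_force: [-3.0, -0.2, 5.1]
grip_width: 0.0556
```

```bash
python3 m.py
python3 - <<'E'
from h import *
W=save("wrist","pics/w7.png")
E
```

```text
19.3333 [0.4755 0.351  0.1474] [ 2.2169  2.2236 -0.0034] [-2.9595 -0.2035  5.1307]
[[{'xy': [455.0, 363.1], 'p': 0.95}], [{'xy': [355.0, 406.5], 'p': 0.82}]]
[0.4732 0.2848 0.0057] lean 22.38264273727663 0.173862702609896
```

View pics/w7.png

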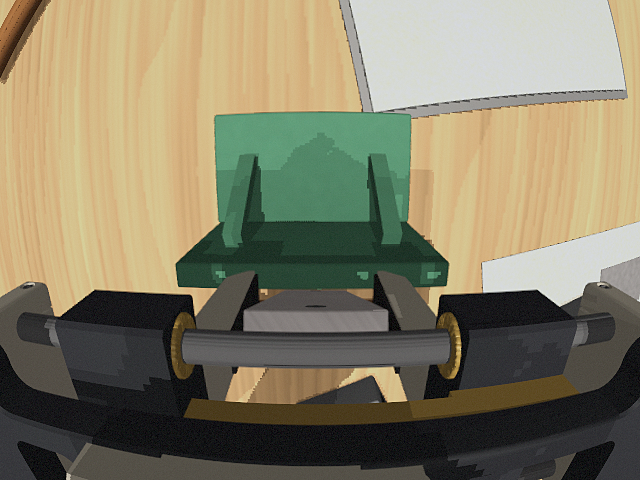

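The wrist view shows the plate standing over the middle of the web (top end at cols 245–388), square to it. The detected lean is 22.4° with the foot at y≈0.285. I'll press a little further until edge contact shows in the force.

Call:
jog_arm --rows '[{"dp": [0, 0, -0.05], "roll": 0}, {"dp": [0.15, 0, 0], "roll": 0}, {"dp": [0, 0, 0], "roll": 0}, {"dp": [0, 0, 0], "roll": 0}]'

```text
clock: 19.92
eef_pos: [0.4756, 0.3522, 0.1471]
ee_rot: [2.218, 2.223, -0.004]
wrist_force: [-1.5, -0.3, 1.8]
grip_width: 0.0559
```

Call:
jog_arm --rows '[{"dp": [0.15, 0, 0], "roll": 0}, {"dp": [0, 0, 0], "roll": 0}, {"dp": [0, 0, 0], "roll": 0}]'

```text
clock: 20.17
eef_pos: [0.4764, 0.3541, 0.1471]
ee_rot: [2.217, 2.224, -0.001]
wrist_force: [-0.2, -0.7, -0.2]
grip_width: 0.0558
```

Call:
jog_arm --rows '[{"dp": [0.15, 0, 0], "roll": 0}, {"dp": [0, 0, 0], "roll": 0}, {"dp": [0, 0, 0], "roll": 0}]'

```text
clock: 20.42
eef_pos: [0.4764, 0.3565, 0.1475]
ee_rot: [2.218, 2.224, 0.002]
wrist_force: [-0.3, -1.2, -1.3]
grip_width: 0.0561
```

Call:
jog_arm --rows '[{"dp": [0.15, 0, 0], "roll": 0}, {"dp": [0, 0, 0], "roll": 0}, {"dp": [0, 0, 0], "roll": 0}]'

```text
clock: 20.67
eef_pos: [0.4764, 0.3567, 0.1474]
ee_rot: [2.217, 2.223, -0.001]
wrist_force: [1.7, -4.2, -1.3]
grip_width: 0.0556
```

Call:
jog_arm --rows '[{"dp": [0.15, 0, 0], "roll": 0}, {"dp": [0, 0, 0], "roll": 0}, {"dp": [0, 0, 0], "roll": 0}]'

```text
clock: 20.92
eef_pos: [0.4764, 0.357, 0.1472]
ee_rot: [2.217, 2.221, -0.005]
wrist_force: [0.9, -6.3, -0.4]
grip_width: 0.0555
```

```bash
python3 m.py
```

```text
20.9167 [0.4764 0.357  0.1472] [ 2.2169  2.2212 -0.0046] [ 0.9402 -6.2963 -0.4129]
[[], [{'xy': [350.8, 408.2], 'p': 0.67}]]
```

Edge contact is firm (−6 N, motion stopped). Release.

Call:
jog_arm --rows '[{"dp": [-0.1, 0, 0], "roll": 0}, {"dp": [-0.1, 0, 0], "roll": 0}, {"dp": [0, 0, 0], "roll": 0}]'

```text
clock: 21.37
eef_pos: [0.4763, 0.3568, 0.1475]
ee_rot: [2.218, 2.223, 0.0]
wrist_force: [1.4, -5.3, -1.9]
grip_width: 0.0559
```

Call:
jog_arm --rows '[{"dp": [0, 0, 0], "roll": 0}, {"dp": [0, 0, 0], "roll": 0}, {"dp": [0, 0, 0], "roll": 0}, {"dp": [0, 0, 0], "roll": 0}, {"dp": [0, 0, 0], "roll": 0}, {"dp": [0, 0, 0], "roll": 0}, {"dp": [0, 0, 0], "roll": 0}]' --hand 0

```text
clock: 21.95
eef_pos: [0.4755, 0.3578, 0.1477]
ee_rot: [-2.218, -2.225, -0.001]
wrist_force: [0.3, -0.4, -0.6]
grip_width: 0.0924
```

Call:
jog_arm --rows '[{"dp": [0, 0, -0.5], "roll": 0}, {"dp": [0, 0, -1], "roll": 0}, {"dp": [0, 0, -2], "roll": 0}, {"dp": [0, 0, -2], "roll": 0}, {"dp": [0, 0, -2], "roll": 0}, {"dp": [0, 0, -2], "roll": 0}, {"dp": [0, 0, -1], "roll": 0}, {"dp": [0, 0, 0], "roll": 0}, {"dp": [0, 0, 0], "roll": 0}]'

```text
clock: 22.7
eef_pos: [0.4757, 0.3574, 0.253]
ee_rot: [2.218, 2.225, 0.001]
wrist_force: [-0.4, 0.9, -0.1]
grip_width: 0.0931
```

```bash
cp m.py m2.py; python3 m.py
python3 - <<'E'
from h import *
np.set_printoptions(precision=4,suppress=True)
S=optics.get_image("scene");V=optics.get_image("side");W=optics.get_image("wrist")
print([(x["extent"],round(x["p"],2)) for c in ("scene","side","wrist") for x in search_frame("long_plate",c)])
# model: strip ys, face yf
ys,yf,xc=.2776,.3390,.4758
from scipy.optimize import brentq
th=brentq(lambda t:10e-3*np.cos(t)+.12*np.tan(t)-(yf-ys),.1,.7);print("theta",np.degrees(th))
u=np.array([0,np.sin(th),np.cos(th)]);n=np.array([0,np.cos(th),-np.sin(th)])
b=np.array([xc,ys+.010*np.cos(th),0])
C=[b+[sx*.028,0,0]+.2*u-k*n for k in (0,.010) for sx in (-1,1)]
L=[("scene",S,0,S["img"][200:400,380:560]),("side",V,0,V["img"][280:430,290:420]),("wrist",W,1,W["img"][120:420,150:470])]
for n_,D,f,_ in L: print(n_,proj(D,C,f).round(1).tolist())
f=lambda i,h:cv2.resize(i,(int(i.shape[1]*h/i.shape[0]),h),interpolation=cv2.INTER_CUBIC)
a=np.hstack([f(S["img"][200:400,380:560],390),f(V["img"][290:430,290:420],390)])[:,:790]
w=f(W["img"][100:420],205);o=np.zeros((595,790,3),np.uint8);o[:390,:a.shape[1]]=a;o[390:,:w.shape[1]]=w
cv2.imwrite("pics/c8.png",o[:,:,::-1])
E
```

```text
22.7 [0.4757 0.3574 0.253 ] [2.2179 2.2246 0.0013] [-0.3832  0.8829 -0.0969]
[[{'xy': [454.9, 363.0], 'p': 0.93}], [{'xy': [350.6, 412.5], 'p': 0.87}]]
[0.4804 0.2956 0.0131] lean 13.428793888477285 0.26617308921112953
[([297.7, 119.5, 308.8, 191.8], 0.82), ([442.8, 293.4, 529.9, 373.4], 0.59), ([334.6, 380.6, 372.4, 397.4], 0.93), ([272.7, 237.6, 361.3, 266.8], 0.96)]
theta 23.521442021347024
scene [[528.0, 305.5], [498.5, 316.8], [523.7, 299.7], [494.3, 310.7]]
side [[375.8, 391.2], [335.0, 387.1], [376.3, 383.8], [335.7, 379.7]]
wrist [[274.8, 233.8], [360.7, 234.1], [274.5, 249.1], [361.0, 249.4]]
```

View pics/c8.png

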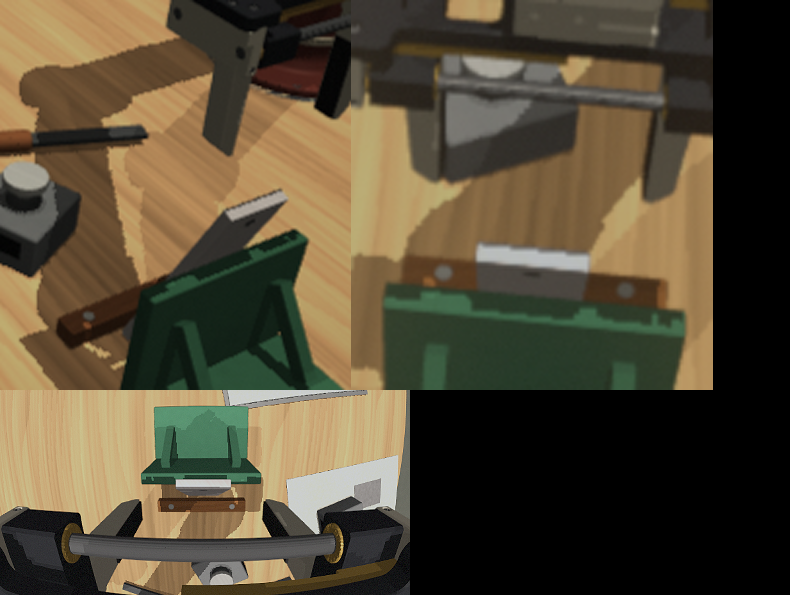

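That was the 12th picture. It shows the plate released and leaning centred on the angle plate: top end at about scene (496–527, 298–313), side (335–375, 377–381), wrist rows 239–252. The top looks 3 mm or so short of my model, so I'll check the foot gap numerically from straight above the strip.

Call:
jog_arm --rows '[{"dp": [-1, 0, 0], "roll": 0}, {"dp": [-2.2, 0, 0], "roll": 0}, {"dp": [-2.5, 0, 0], "roll": 0}, {"dp": [-2.5, 0, 0], "roll": 0}, {"dp": [-2.5, 0, 0], "roll": 0}, {"dp": [-2.5, 0, 0], "roll": 0}, {"dp": [-2, 0, 0], "roll": 0}, {"dp": [0, 0, 0], "roll": 0}, {"dp": [0, 0, 0], "roll": 0}, {"dp": [0, 0, 0], "roll": 0}]'

```text
clock: 24.03
eef_pos: [0.476, 0.2061, 0.2529]
ee_rot: [-2.217, -2.225, -0.002]
wrist_force: [-0.3, 1.3, 1.3]
grip_width: 0.0931
```

Run:
```python
from h import *
np.set_printoptions(precision=4,suppress=True)
W=save("wrist","pics/w9.png");im=W["img"].astype(int);print(W["eye"],sensors.get_state()["eef_pos"])
r=lambda y,z,x=.4757:proj(W,[[x,y,z]],1)[0].round(1).tolist()
print("strip out/in",r(.2556,.018),r(.2776,.018),"face top",r(.339,.12),"plate L/R low",r(.282,.01,.448),r(.282,.01,.504))
print("back/front top",r(.3671,.1834),r(.3579,.1874))
for x in (.43,.460,.4757,.49,.515):
    c=int(round(r(.2776,.018,x)[0]));print("col",c,[(q,im[q,c].tolist()) for q in range(22,int(r(.25,.018)[1])+2,1) if True][::1] if x in(.4757,.515) else "")
```

```text
[0.4749 0.2754 0.4183] [0.4759 0.2066 0.2529]
strip out/in [316.2, 159.4] [316.3, 139.0] face top [316.8, 63.0] plate L/R low [290.8, 135.1] [342.3, 135.3]
back/front top [317.2, 2.7] [317.2, 13.5]
col 274 
col 302 
col 316 [(22, [112, 108, 105]), (23, [115, 109, 107]), (24, [115, 114, 110]), (25, [114, 108, 105]), (26, [112, 109, 106]), (27, [115, 110, 106]), (28, [113, 108, 107]), (29, [117, 111, 109]), (30, [101, 98, 96]), (31, [37, 40, 36]), (32, [31, 33, 30]), (33, [35, 33, 31]), (34, [37, 39, 40]), (35, [34, 37, 37]), (36, [41, 40, 39]), (37, [35, 34, 36]), (38, [60, 59, 58]), (39, [112, 106, 103]), (40, [116, 109, 107]), (41, [113, 108, 104]), (42, [114, 110, 107]), (43, [113, 105, 102]), (44, [113, 107, 104]), (45, [114, 108, 105]), (46, [115, 108, 105]), (47, [112, 106, 102]), (48, [111, 105, 103]), (49, [113, 106, 103]), (50, [118, 111, 108]), (51, [112, 106, 103]), (52, [115, 109, 106]), (53, [111, 104, 102]), (54, [110, 105, 103]), (55, [116, 108, 106]), (56, [113, 103, 104]), (57, [107, 102, 101]), (58, [115, 112, 108]), (59, [110, 105, 104]), (60, [112, 109, 105]), (61,
[... 4976 characters left out ...]
85, 134]), (136, [201, 184, 135]), (137, [199, 183, 132]), (138, [205, 191, 140]), (139, [159, 127, 85]), (140, [161, 108, 60]), (141, [167, 112, 67]), (142, [162, 108, 63]), (143, [154, 102, 59]), (144, [157, 105, 62]), (145, [161, 108, 61]), (146, [161, 107, 61]), (147, [160, 104, 62]), (148, [158, 108, 61]), (149, [162, 109, 62]), (150, [162, 106, 63]), (151, [166, 113, 64]), (152, [161, 108, 62]), (153, [153, 104, 60]), (154, [126, 80, 40]), (155, [136, 89, 53]), (156, [143, 93, 54]), (157, [145, 97, 56]), (158, [155, 100, 55]), (159, [116, 78, 44]), (160, [108, 82, 56]), (161, [101, 76, 52]), (162, [182, 147, 101]), (163, [206, 171, 120]), (164, [200, 162, 117]), (165, [200, 164, 117])]
```

Straight above the strip, bare bench shows on rows 135–138 between plate (ends 134.5) and strip (starts 139). So the foot stands about 4 mm off the strip, which isn't good enough. I'll re-grip, lift slightly, draw it back against the strip and release again.

Call:
jog_arm --rows '[{"dp": [2, 0, 0], "roll": 0}, {"dp": [2.5, 0, 0], "roll": 0}, {"dp": [2.5, 0, 0], "roll": 0}, {"dp": [2.5, 0, 0], "roll": 0}, {"dp": [2.5, 0, 0], "roll": 0}, {"dp": [2, 0, 0], "roll": 0}, {"dp": [0.9, 0, 0], "roll": 0}, {"dp": [0, 0, 2], "roll": 0}, {"dp": [0, 0, 2.5], "roll": 0}, {"dp": [0, 0, 2.5], "roll": 0}, {"dp": [0, 0, 2], "roll": 0}, {"dp": [0, 0, 1], "roll": 0}, {"dp": [0, 0, 0.5], "roll": 0}, {"dp": [0, 0, 0], "roll": 0}, {"dp": [0, 0, 0], "roll": 0}]'

```text
clock: 25.33
eef_pos: [0.4761, 0.3551, 0.1485]
ee_rot: [-2.218, -2.225, -0.003]
wrist_force: [-0.1, 0.4, 0.4]
grip_width: 0.0926
```

Call:
jog_arm --rows '[{"dp": [0, 0, 0], "roll": 0}, {"dp": [0, 0, 0], "roll": 0}, {"dp": [0, 0, 0], "roll": 0}, {"dp": [0, 0, 0], "roll": 0}, {"dp": [0, 0, 0], "roll": 0}, {"dp": [0, 0, 0], "roll": 0}, {"dp": [0, 0, 0], "roll": 0}]' --hand 1

```text
clock: 25.92
eef_pos: [0.4757, 0.3545, 0.1477]
ee_rot: [2.218, 2.225, 0.0]
wrist_force: [0.3, -0.0, 2.0]
grip_width: 0.0557
```

Call:
jog_arm --rows '[{"dp": [-0.05, 0, -0.15], "roll": 0}, {"dp": [-0.1, 0, 0], "roll": 0}, {"dp": [-0.1, 0, 0], "roll": 0}, {"dp": [-0.1, 0, 0], "roll": 0}, {"dp": [0, 0, 0], "roll": 0}, {"dp": [0, 0, 0], "roll": 0}]'

```text
clock: 26.42
eef_pos: [0.4757, 0.3507, 0.1489]
ee_rot: [-2.218, -2.225, 0.001]
wrist_force: [-0.1, 0.2, -2.9]
grip_width: 0.0557
```

Call:
jog_arm --rows '[{"dp": [-0.1, 0, 0], "roll": 0}, {"dp": [-0.1, 0, 0], "roll": 0}, {"dp": [0, 0, 0], "roll": 0}, {"dp": [0, 0, 0], "roll": 0}]'

```text
clock: 26.75
eef_pos: [0.4756, 0.3491, 0.1491]
ee_rot: [-2.218, -2.225, -0.001]
wrist_force: [-0.5, -0.0, -2.2]
grip_width: 0.0556
```

Call:
jog_arm --rows '[{"dp": [-0.1, 0, 0], "roll": 0}, {"dp": [-0.1, 0, 0], "roll": 0}, {"dp": [0, 0, 0], "roll": 0}, {"dp": [0, 0, 0], "roll": 0}]'

```text
clock: 27.08
eef_pos: [0.4756, 0.3482, 0.1495]
ee_rot: [-2.216, -2.224, -0.003]
wrist_force: [-1.0, 2.9, -2.1]
grip_width: 0.056
```

Call:
jog_arm --rows '[{"dp": [-0.1, 0, 0], "roll": 0}, {"dp": [-0.1, 0, 0], "roll": 0}, {"dp": [0, 0, 0], "roll": 0}, {"dp": [0, 0, 0], "roll": 0}]'

```text
clock: 27.42
eef_pos: [0.476, 0.3455, 0.1495]
ee_rot: [-2.218, -2.225, -0.002]
wrist_force: [-0.0, 3.0, -1.0]
grip_width: 0.0556
```

Call:
jog_arm --rows '[{"dp": [0, 0, 0.1], "roll": 0}, {"dp": [0, 0, 0.1], "roll": 0}, {"dp": [0, 0, 0], "roll": 0}, {"dp": [0, 0, 0], "roll": 0}]'

```text
clock: 27.75
eef_pos: [0.476, 0.346, 0.1487]
ee_rot: [-2.218, -2.225, -0.004]
wrist_force: [-1.0, 2.7, 6.0]
grip_width: 0.0556
```

Call:
jog_arm --rows '[{"dp": [0, 0, 0], "roll": 0}, {"dp": [0, 0, 0], "roll": 0}, {"dp": [0, 0, 0], "roll": 0}, {"dp": [0, 0, 0], "roll": 0}, {"dp": [0, 0, 0], "roll": 0}, {"dp": [0, 0, 0], "roll": 0}, {"dp": [0, 0, 0], "roll": 0}]' --hand 0

```text
clock: 28.33
eef_pos: [0.4757, 0.3446, 0.1469]
ee_rot: [2.218, 2.225, -0.001]
wrist_force: [0.2, 0.1, -1.1]
grip_width: 0.0921
```

Call:
jog_arm --rows '[{"dp": [0, 0, -1], "roll": 0}, {"dp": [0, 0, -2], "roll": 0}, {"dp": [0, 0, -2.5], "roll": 0}, {"dp": [0, 0, -2.5], "roll": 0}, {"dp": [0, 0, -2.5], "roll": 0}, {"dp": [-2, 0, 0], "roll": 0}, {"dp": [-2.5, 0, 0], "roll": 0}, {"dp": [-2.5, 0, 0], "roll": 0}, {"dp": [-2.5, 0, 0], "roll": 0}, {"dp": [-2.5, 0, 0], "roll": 0}, {"dp": [-1.9, 0, 0], "roll": 0}, {"dp": [0, 0, 0], "roll": 0}, {"dp": [0, 0, 0], "roll": 0}, {"dp": [0, 0, 0], "roll": 0}]'

```text
clock: 29.5
eef_pos: [0.476, 0.2075, 0.2528]
ee_rot: [-2.216, -2.226, -0.003]
wrist_force: [-0.3, 1.4, -0.3]
grip_width: 0.0932
```

```bash
cat > g.py <<'E'
from h import *
np.set_printoptions(precision=4,suppress=True)
W=save("wrist","pics/w10.png");im=W["img"].astype(int);print(W["eye"],sensors.get_state()["eef_pos"])
r=lambda y,z,x=.4757:proj(W,[[x,y,z]],1)[0].round(1).tolist()
print("strip in",r(.2776,.018))
for x in (.453,.4757,.498):
    q=r(.2776,.018,x);c=int(round(q[0]));k=int(q[1]);print("col",c,[(i,im[i,c].tolist()) for i in range(k-14,k+5)])
a=im[15:60,:];m=[(int(np.mean(im[i,300:330])),i) for i in range(0,40)];print(m)
E
python3 g.py
```

```text
[0.4748 0.2767 0.4183] [0.4759 0.2078 0.2526]
strip in [316.2, 140.4]
col 295 [(126, [121, 117, 113]), (127, [120, 115, 114]), (128, [121, 114, 114]), (129, [120, 115, 112]), (130, [120, 116, 113]), (131, [119, 114, 113]), (132, [121, 115, 114]), (133, [121, 114, 112]), (134, [121, 115, 113]), (135, [121, 114, 113]), (136, [117, 114, 110]), (137, [122, 115, 116]), (138, [119, 115, 113]), (139, [118, 111, 110]), (140, [105, 100, 98]), (141, [165, 107, 60]), (142, [163, 108, 61]), (143, [164, 108, 62]), (144, [166, 111, 62])]
col 316 [(126, [115, 109, 106]), (127, [118, 113, 110]), (128, [114, 108, 107]), (129, [114, 111, 107]), (130, [111, 107, 107]), (131, [118, 115, 113]), (132, [102, 98, 97]), (133, [42, 43, 44]), (134, [40, 39, 39]), (135, [55, 55, 54]), (136, [95, 91, 88]), (137, [105, 99, 99]), (138, [101, 97, 96]), (139, [100, 98, 99]), (140, [96, 86, 78]), (141, [152, 94, 52]), (142, [141, 91, 54]), (143, [143, 91, 53]), (144, [150, 98, 57])]
col 337 [(126, [117, 114, 110]), (127, [116, 113, 109]), (128, [119, 114, 111]), (129, [117, 113, 110]), (130, [118, 113, 109]), (131, [114, 108, 103]), (132, [102, 99, 96]), (133, [103, 99, 95]), (134, [106, 100, 99]), (135, [104, 99, 98]), (136, [104, 98, 95]), (137, [104, 99, 96]), (138, [104, 99, 97]), (139, [103, 96, 97]), (140, [104, 93, 81]), (141, [156, 102, 57]), (142, [144, 93, 48]), (143, [145, 98, 57]), (144, [149, 98, 62])]
[(111, 0), (111, 1), (111, 2), (111, 3), (111, 4), (111, 5), (109, 6), (101, 7), (167, 8), (205, 9), (199, 10), (198, 11), (198, 12), (198, 13), (198, 14), (199, 15), (199, 16), (203, 17), (193, 18), (123, 19), (107, 20), (112, 21), (113, 22), (113, 23), (113, 24), (113, 25), (113, 26), (112, 27), (113, 28), (113, 29), (114, 30), (114, 31), (95, 32), (85, 33), (80, 34), (79, 35), (81, 36), (81, 37), (87, 38), (98, 39)]
```

No bench is visible between plate and strip at the left, middle or right columns; plate grey runs straight into strip brown at row 140. The foot is against the strip and the top rests back. Now the counter farthest to the right, A at about (0.641, 0.035).

Call:
jog_arm --rows '[{"dp": [-2, 2, 0], "roll": 0}, {"dp": [-2.5, 2.4, 0], "roll": 0}, {"dp": [-2.5, 2.4, 0], "roll": 0}, {"dp": [-2.5, 2.4, 0], "roll": 0}, {"dp": [-2.5, 2.4, 0], "roll": 0}, {"dp": [-2.5, 2.4, 0], "roll": 0}, {"dp": [-2, 1.8, 0], "roll": 0}, {"dp": [-0.8, 0.7, 0], "roll": 0}, {"dp": [0, 0, 0], "roll": 0}, {"dp": [0, 0, 0], "roll": 0}, {"dp": [0, 0, 0], "roll": 0}]' --hand 1

```text
clock: 30.47
eef_pos: [0.6404, 0.037, 0.2524]
ee_rot: [-2.211, -2.228, -0.002]
wrist_force: [0.9, 0.8, 0.2]
grip_width: 0.0238
```

Run:
```python
from h import *
np.set_printoptions(precision=4,suppress=True)
s=sensors.get_state();print(s["clock"],s["eef_pos"],s["ee_rot"],s["grip_width"])
W=save("wrist","pics/w11.png")
for x in pinpoint("plunger_top","wrist"): print(x,at_z(W,x["xy"],.075,1))
for x in search_frame("plunger_top","wrist"): print(x)
for x in pinpoint("counter","wrist"): print(x,at_z(W,x["xy"],0,1))
S=optics.get_image("scene");V=optics.get_image("side")
for n,D in(("scene",S),("side",V)): print(n,[(x["xy"],at_z(D,x["xy"],.075)) for x in pinpoint("plunger_top",n)],[(x["extent"],round(x["p"],2)) for x in search_frame("long_plate",n)])
```

```text
30.4667 [0.6404 0.037  0.2524] [-2.2113 -2.2284 -0.0016] 0.023774203079338713
{'xy': [446.3, 24.7], 'p': 0.7} [0.7633 0.2273 0.075 ]
{'xy': [178.7, 114.1], 'p': 0.6} [0.5084 0.1358 0.075 ]
{'extent': [301.0, 198.4, 344.1, 247.0], 'p': 0.84}
{'extent': [159.3, 94.6, 204.5, 136.2], 'p': 0.8}
{'xy': [424.5, 45.9], 'p': 0.97} [ 0.7626  0.2234 -0.    ]
{'xy': [320.6, 206.3], 'p': 0.8} [0.645  0.0326 0.    ]
{'xy': [125.7, 212.3], 'p': 0.6} [0.4011 0.0264 0.    ]
{'xy': [200.5, 115.5], 'p': 0.57} [0.5069 0.1389 0.    ]
scene [([396.8, 286.7], array([0.4969, 0.1326, 0.075 ])), ([286.5, 364.1], array([0.7592, 0.2203, 0.075 ]))] [([437.9, 299.2, 530.4, 373.0], 0.8)]
side [([274.8, 257.0], array([0.6487, 0.0268, 0.075 ])), ([188.6, 333.4], array([0.7637, 0.2229, 0.075 ])), ([344.7, 308.6], array([0.5051, 0.1377, 0.075 ]))] [([333.4, 380.4, 373.8, 398.9], 0.94), ([385.2, 86.6, 413.9, 163.2], 0.87)]
```

Call:
jog_arm --rows '[{"dp": [-0.45, 0.45, 0], "roll": 0}, {"dp": [0, 0, 2.5], "roll": 0}, {"dp": [0, 0, 3], "roll": 0}, {"dp": [0, 0, 3], "roll": 0}, {"dp": [0, 0, 3], "roll": 0}, {"dp": [0, 0, 2.5], "roll": 0}, {"dp": [0, 0, 1.7], "roll": 0}, {"dp": [0, 0, 0.6], "roll": 0}, {"dp": [0, 0, 0], "roll": 0}, {"dp": [0, 0, 0], "roll": 0}, {"dp": [0, 0, 0], "roll": 0}]'

```text
clock: 31.88
eef_pos: [0.6475, 0.0292, 0.0908]
ee_rot: [2.217, 2.223, 0.004]
wrist_force: [0.4, 0.8, -0.0]
grip_width: 0.0005
```

Run:
```python
from h import *
np.set_printoptions(precision=4,suppress=True)
s=sensors.get_state();b=s["eef_pos"];print(s["clock"],b,s["grip_width"])
W=save("wrist","pics/w12.png")
for x in search_frame("plunger_top","wrist"): print(x)
for x in pinpoint("plunger_top","wrist"): print(x,at_z(W,x["xy"],.075,1))
t=np.linspace(0,2*np.pi,8,endpoint=False)
print(proj(W,[[.645+.022*np.cos(a),.032+.022*np.sin(a),.075] for a in t],1).round(0).tolist(),proj(W,b[None],1))
im=W["img"];
for r in range(200,330,8): print(r,im[r,200:440:12].sum(1).tolist() if 0 else im[r,200:440:12].mean(1).astype(int).tolist())
```

```text
31.8833 [0.6475 0.0292 0.0908] 0.00047212826351858254
{'extent': [274.5, 229.5, 354.8, 288.4], 'p': 0.73}
{'extent': [44.5, 53.1, 111.4, 128.1], 'p': 0.6}
{'xy': [317.5, 273.6], 'p': 0.84} [0.6478 0.031  0.075 ]
{'xy': [68.8, 90.9], 'p': 0.74} [0.5081 0.1351 0.075 ]
[[354.0, 272.0], [343.0, 243.0], [312.0, 231.0], [282.0, 243.0], [270.0, 272.0], [283.0, 299.0], [312.0, 310.0], [341.0, 299.0]] [[317.2705 288.5077]]
200 [163, 163, 160, 162, 118, 56, 109, 132, 131, 132, 133, 132, 136, 135, 136, 155, 152, 157, 173, 157]
208 [163, 163, 160, 46, 104, 131, 128, 129, 134, 132, 133, 133, 130, 131, 135, 154, 172, 175, 173, 158]
216 [164, 163, 161, 126, 129, 128, 130, 128, 129, 131, 131, 135, 134, 133, 132, 99, 177, 174, 174, 156]
224 [162, 163, 160, 130, 125, 127, 130, 130, 129, 130, 129, 130, 131, 133, 133, 124, 159, 175, 168, 153]
232 [162, 166, 156, 132, 129, 128, 130, 129, 53, 106, 138, 78, 130, 130, 133, 132, 163, 173, 166, 156]
240 [166, 90, 154, 130, 131, 127, 128, 132, 181, 183, 184, 184, 72, 132, 132, 131, 160, 172, 165, 153]
248 [163, 88, 77, 92, 130, 127, 127, 188, 183, 190, 187, 18
[... 212 characters left out ...]
]
272 [163, 92, 84, 91, 118, 130, 64, 93, 97, 80, 81, 104, 98, 72, 67, 128, 117, 100, 112, 79]
280 [164, 89, 88, 95, 163, 65, 65, 76, 78, 80, 69, 81, 81, 69, 70, 66, 69, 161, 118, 103]
288 [164, 87, 84, 92, 167, 69, 68, 75, 79, 81, 70, 79, 83, 65, 70, 136, 138, 156, 114, 115]
296 [11, 11, 21, 42, 89, 47, 48, 57, 64, 77, 66, 61, 57, 44, 50, 63, 82, 56, 6, 17]
304 [28, 24, 27, 18, 21, 27, 21, 23, 21, 62, 65, 28, 21, 26, 23, 19, 11, 20, 21, 21]
312 [26, 20, 20, 35, 29, 28, 21, 19, 23, 59, 52, 26, 21, 21, 23, 25, 22, 26, 21, 22]
320 [24, 13, 25, 11, 23, 25, 29, 21, 26, 80, 63, 22, 20, 27, 22, 20, 29, 28, 29, 24]
328 [20, 19, 17, 18, 20, 23, 20, 14, 21, 64, 77, 27, 26, 24, 17, 18, 25, 27, 21, 22]
```

Tip is about 2 mm from the plunger's centre. Pressing.

Call:
jog_arm --rows '[{"dp": [0.1, 0, 0.7], "roll": 0}, {"dp": [0, 0, 0.6], "roll": 0}, {"dp": [0, 0, 0.4], "roll": 0}, {"dp": [0, 0, 0.4], "roll": 0}, {"dp": [0, 0, 0.4], "roll": 0}, {"dp": [0, 0, 0.2], "roll": 0}, {"dp": [0, 0, 0], "roll": 0}, {"dp": [0, 0, 0], "roll": 0}]'

```text
clock: 32.7
eef_pos: [0.6464, 0.0302, 0.0634]
ee_rot: [2.218, 2.224, 0.001]
wrist_force: [-2.1, -0.8, 8.4]
grip_width: 0.0003
```

Call:
jog_arm --rows '[{"dp": [0, 0, 0.2], "roll": 0}, {"dp": [0, 0, 0], "roll": 0}, {"dp": [0, 0, 0], "roll": 0}]'

```text
clock: 32.95
eef_pos: [0.6465, 0.0302, 0.0633]
ee_rot: [2.217, 2.224, 0.001]
wrist_force: [-5.3, -0.9, 17.1]
grip_width: 0.0006
```

Stop reached: force jumped to 17 N with no further travel at z = 0.063. Retract and do the last checks.

Call:
jog_arm --rows '[{"dp": [0, 0, -0.5], "roll": 0}, {"dp": [0, 0, -1], "roll": 0}, {"dp": [0, 0, -2], "roll": 0}, {"dp": [0, 0, -3], "roll": 0}, {"dp": [0, 0, -3], "roll": 0}, {"dp": [0, 0, -3], "roll": 0}, {"dp": [0, 0, -3], "roll": 0}, {"dp": [0, 0, -3], "roll": 0}, {"dp": [0, 0, 0], "roll": 0}, {"dp": [0, 0, 0], "roll": 0}, {"dp": [0, 0, 0], "roll": 0}]'

```text
clock: 33.87
eef_pos: [0.6454, 0.0295, 0.2438]
ee_rot: [-2.217, -2.224, 0.003]
wrist_force: [0.2, -0.1, 0.1]
grip_width: 0.0005
```

Run:
```python
from h import *
np.set_printoptions(precision=3,suppress=True)
s=sensors.get_state();print(s["clock"],s["eef_pos"],s["wrist_force"])
S=save("scene","pics/s14.png");V=save("side","pics/v14.png");W=save("wrist","pics/w14.png")
p0=cv2.imread("pics/side0.png")
for t in("long_plate","short_plate","hammer","file","plunger_top","rack"):
    print(t,[(c,[(np.round(x["extent"]).tolist(),round(x["p"],2)) for x in search_frame(t,c)][:3]) for c in("scene","side")])
a=cv2.imread("pics/scene0.png");b=cv2.imread("pics/s14.png")
for n,r in(("hammer",(177,227,267,257)),("file",(356,262,455,282))): 
    print(n,np.abs(a[r[1]:r[3],r[0]:r[2]].astype(int)-b[r[1]:r[3],r[0]:r[2]]).mean())
# plunger height via wrist+side
for x in search_frame("plunger_top","wrist"): print(x["extent"],x["p"])
```

```text
33.8667 [0.645 0.03  0.244] [ 0.232 -0.072  0.102]
long_plate [('scene', [([440.0, 294.0, 532.0, 370.0], 0.72)]), ('side', [([385.0, 85.0, 412.0, 165.0], 0.93), ([334.0, 382.0, 371.0, 399.0], 0.83)])]
short_plate [('scene', [([304.0, 179.0, 329.0, 210.0], 0.93)]), ('side', [([362.0, 160.0, 390.0, 192.0], 0.96)])]
hammer [('scene', [([176.0, 226.0, 266.0, 255.0], 0.84)]), ('side', [([240.0, 161.0, 313.0, 215.0], 0.71)])]
file [('scene', [([353.0, 263.0, 456.0, 278.0], 0.67)]), ('side', [([346.0, 268.0, 458.0, 312.0], 0.81)])]
plunger_top [('scene', [([270.0, 355.0, 301.0, 381.0], 0.93), ([379.0, 283.0, 407.0, 303.0], 0.76), ([291.0, 273.0, 312.0, 286.0], 0.52)]), ('side', [([329.0, 300.0, 352.0, 322.0], 0.89), ([175.0, 322.0, 200.0, 349.0], 0.78), ([349.0, 163.0, 402.0, 209.0], 0.23)])]
rack [('scene', [([281.0, 197.0, 341.0, 231.0], 0.87)]), ('side', [([352.0, 161.0, 400.0, 210.0], 0.75)])]
hammer 8.144814814814815
file 6.965824915824916
[418.0, 0.0, 464.0, 36.4] 0.76
[298.2, 193.3, 344.7, 237.8] 0.72
[152.8, 87.0, 200.3, 129.7] 0.67
```

```bash
python3 -c "
from workcell import order
print(order.hand_in())"
```

```text
the job is handed in; nothing more can be done
None
```

The long plate is leaning on the green angle plate with its foot against the stop strip. The counter farthest to the robot's right has been pressed and let back up, and the job is handed in. The arm had been moved about 18 cm clear of everything at 33.9 s, within the 58 s limit.

**What went wrong on the way:**
- **First lowering:** the foot caught the strip and slid down outside it, with 35 N at the wrist. I lifted the plate, measured its tilt and set it down inside the strip.
- **First release:** the foot stood about 4 mm off the strip. I gripped the plate again, drew it back to the strip and released it.

**Last checks:**
- **Foot:** from straight above, no bench shows between plate and strip at the left, middle and right of the plate.
- **Position:** the plate is centred on the angle plate to within a millimetre or so.
- **Counter:** the plunger stopped at 63 mm height with the force rising to 17 N, so it reached its stop. I did not measure that it came back up; the scene and wrist cameras show the head about where it was at the start, but the side camera missed it.
- **Other things:** the short plate, rack, hammer and file were detected within a few pixels of where they began.

**What disagreed:** the plate's top sits about 3 mm short of where my model put it (roughly 1–2° less lean), close to the 2 mm camera calibration. I did not resolve this, and I had no pictures left to view after the first release, so the later checks are numerical.

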